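Hang the plug pail on the fold-down fork hook

ROBOT

A 6-joint arm with a two-finger parallel gripper is mounted at the origin on the work surface. World frame = base frame: x ahead of the robot, y to its left, z up, the work surface at z = 0. Lengths are in m, angles in degrees, forces in N, time in s.
With the tool pointing down it reaches from about 0.3 to 0.75 m from the base axis. Payload 8.5 kg.
Tool frame: the origin (TCP) lies midway between the tips of the shut fingers; the grasp point (between the pads) lies 19 mm behind it; y points along the fingers, z is the direction in which the jaws open and shut, and the axes are right-handed (so a half turn about y gives the same grasp; the last joint's range is limited). The gripper opens to 85 mm and grips with 20 to 120 N. Pads are 22 mm wide; open, the fingers measure 114 mm over their backs; the gripper's body (76 mm by 85 mm) begins 54 mm behind the grasp point. The pads swing forward as they close: fully open they stand 13 mm farther back than shut.
Start: joints at [57.336, 21.807, 74.336, -0, 83.858, -12.336], TCP at [0.191, 0.516, 0.231] pointing down, gripper open.
Joint ranges: [-178.18, 178.18], [-50.72, 133.34], [12.68, 142.11], [-81.47, 261.47], [9.98, 163.14], [-165.26, 165.26]. Speed limits (degrees/s): [136.94, 136.94, 180, 180, 180, 180].

INTERFACE

Orientations are given as a 3x3 rotation matrix whose columns are the frame's x, y, z axes.
In Python, from rig import status, imaging, job gives the robot as it stands. The module is installed in compiled form; this text tells all that it offers.
- The arm moves only by the tool jog_arm, never from a script. Its argument "rows" is a list of rows, each an object of numbers: "hand": the opening, from 0 (shut) to 1 (fully open); "dx", "dy", "dz": the shift along the tool's x, y, z in cm; "ax", "ay", "az": the turn, a rotation vector about the tool's x, y, z in degrees. In form: [{"hand": .., "dx": .., "dy": .., "dz": .., "ax": .., "ay": .., "az": ..}, ...]. A call has exactly 5 rows; each row shifts and turns the commanded pose from where the row before left it, along the tool's axes as they then stand; what a row does not reach is not made up. A row lasts 1/12 s, in which the tool goes at most 41.7 mm and 7.16 degrees, less where a joint would pass 70% of its speed; a pose out of reach is approached as far as the arm can. A call is refused whole if a number of a shift passes 4.17 or a number of a turn 7.16, either way. A call with a gripper value outside its range is refused whole. The fingers move at their own pace and stop on an object; "newtons" is the grip in N (left out, the last holds). Time passes only in rows, so rows that do not move let the fingers close, or fill a call up. It gives the time, the measured TCP pose, the force and the opening at its end, in the units of the state.
- status.observe(): the state, without advancing time (a new reading comes with each control period).
- imaging.get_image(name): name is "scene" or "side" or "wrist"; returns the picture (420x560x3 uint8, red, green, blue); there is no depth.
- imaging.camera_model(name): a dict with "K" (3x3 intrinsics, pixels), "position" and "rotation" of the camera in the world; the wrist camera has in their place "tool_from_camera" (4x4, takes a point from camera to tool coordinates, whose origin is the TCP and whose axes are the tool frame's). Camera axes: x right, y down, z forward; pixel columns grow to the right and rows downward; lengths in m; the calibration is good to about 2 mm. A picture is of the moment at which its call begins: read the wrist's pose just before it. camera_model takes no time and is no camera call.
- job.close_job(): hands the job in, once; it reports no verdict.
The state is a dict: "time_s": time; "q": joint angles; "qvel": joint speeds; "joint_efforts": joint torques, N m; "position": TCP position; "tool_rot": TCP orientation; "ft_force": force on the tool from outside, world axes, zero at the start; "wrist_torque": the same for the moment, N m; "grip_width": finger opening in m.
Only numpy, scipy, OpenCV 4.12 (cv2) and the standard library are available. Lean on these libraries where they do the work, as an engineer would, in place of code of your own. Each camera call takes 0.05 s, during which the arm holds its last target.

TASK

While the pail still stands on the bench, fold the two-pronged hook on the post down until it is level against its stop, then hang the round pail of dowel plugs on it by its handle, with the handle bar lying across both prongs behind their upturned tips. Keep the pail upright and do not drop or fling it; leave it hanging still and leave the caddy and the other things on the bench where they are.

Things in the scene. Friction and masses are not known exactly. Their poses are not given: they have to be found in the camera images.
- stand: Fixed steel post with the fork hook. Origin on the bench, z up; the level hook points to -x. Foot plate 12 mm thick, x -45 to +105, y +-80 mm. Post 30 x 40 mm, front face at x = +5 mm, top 262 mm up. On it a bracket 85 wide, 40 high, front face at x = -7 mm, holds the fork's hinge at its mid-height, at a height set anew each time (see under_hinge).
- under_hinge (a point): Point at bench height straight below the middle of the fork's hinge axis; axes as the stand's (hinge along y, level hook points to -x). The hinge itself is 180 to 240 mm above this point: this height is NOT measured and must be felt (say, where the pressed fork meets its stop) or seen.
- fork (a joint): Fold angle: 0 = prongs straight up, 1.571 = level at the rigid stop. Starts 0.75 to 1.05, stiff (0.22 N m, 4 N down at 60 mm from the hinge), stays where left. Two round prongs 9 mm thick, 130 long, centred 30 mm either side of the middle, 51 mm free between but for a rod 6 mm from the hinge. Level, their centre line is at hinge height and their tips turn up, to 21 mm above it.
- pail_bar (a point): Centre of the pail's straight handle bar: round steel, 10 mm thick, along this frame's y, 106 mm clear between the handle's two legs, 125 mm above the pail's underside; z is the pail's up axis. The handle is rigid, does not fold, and is the same either way round. Free opening between pail rim and bar underside: 50 mm.
- pail: The loose round aluminium pail, origin at the centre of its underside: rim 100 mm across, foot 80 mm across, 70 mm high, with the rigid arched handle above it; holds short wooden dowel plugs fixed inside. Mass 0.28 to 0.56 kg. Starts standing upright on the bench.
- caddy: Bystander: loose rectangular aluminium caddy 90 x 100 x 60 mm with a similar handle, its bar 115 mm up; origin at the centre of its underside. Pail and caddy may trade places.
- board: Bystander: striped wooden cutting board 220 x 168 x 22 mm lying flat, origin at the centre of its underside.
- tin: Bystander: flat steel wax tin 84 mm across, 45 mm high, origin at the centre of its underside.
- glue: Bystander: white glue bottle 60 mm across, 170 mm high, origin at the centre of its underside.
- sander: Bystander: wooden sanding block 120 x 65 x 34 mm, origin at the centre of its underside.
There are look-alikes about, which are no part of the job. What is shaped like the pail but pink is not meant.

How it is judged (in metres and radians):
On the way:
1. the fork hook is folded down to its stop while the pail still stands on the bench (value of joint fork above 1.5 rad and height (world z) of pail below 0.02 m), for 0.2 s.
At the end, for the whole second after the job is handed in: Fork level at its stop (over 1.5 rad); pail released and at rest, hanging upright (within 0.2 rad) by its handle bar across both prongs: within 30 mm of their middle, within 0.5 rad of square, between bracket and tips, the bar 178 to 265 mm above the bench (value of joint fork above 1.5 rad and x of pail_bar in the frame of stand between -0.144 and -0.03 m and y of pail_bar in the frame of stand between -0.03 and 0.03 m and height (world z) of pail_bar between 0.178 and 0.265 m and angle between pail's own z axis and vertical below 0.2 rad and angle between the y axis of pail_bar and the y axis of stand, either way round below 0.5 rad and linear speed of pail below 0.04 m/s and angular speed of pail below 0.4 rad/s); the robot touches nothing.
It fails at once if the pail is tipped over (angle between pail's own z axis and vertical above 0.8 rad).
It fails at once if the pail is dropped or flung (linear speed of pail above 1 m/s).
It fails at once if the caddy is moved (distance of caddy from where it was at the start of the episode above 0.03 m).
It fails at once if another thing on the bench is moved (distance of any of board, tin, glue, sander from where it was at the start of the episode above 0.03 m).
It also fails if it takes over 61 s, if anything falls off the work surface, if the arm or the gripper's body presses on something with over 40 N, if the wrist force passes 120 N, or if a joint passes its speed limit or range.

## Working session

There is one attempt and no reset: what is moved stays moved. The work goes in short steps, Python scripts to look and compute and a tool call to move; the robot and the scene stay as the last step left them, time stands still between calls to the robot, and variables do not carry over. Pictures are saved under pics/ and viewed, and the job is handed in when it is done.

Besides the shell and the picture viewer there is one more tool, called after "Call:" by a JSON object that holds its "name" and its "arguments", one argument or row to a line. jog_arm: Moves the arm, as the interface text tells. Its arguments: {"type":"object","properties":{"rows":{"type":"array"},"newtons":{"type":"number"}},"required":["rows"]}

```bash
mkdir -p pics; ls; cat > h.py <<'E'
import numpy as np,cv2
from rig import status,imaging,job
def save(n,f):
    im=imaging.get_image(n); cv2.imwrite('pics/'+f,im[:,:,::-1]); return im
E
python3 - <<'E'
from h import *
np.set_printoptions(precision=4,suppress=True)
s=status.observe()
for k,v in s.items(): print(k,np.array(v))
for n in ['scene','side','wrist']:
    save(n,n+'0.png')
    for k,v in imaging.camera_model(n).items(): print(n,k,np.array(v).tolist())
E
```

```text
pics
time_s 0.0
q [ 57.3372  21.8433  74.3852   0.0025  83.8562 -12.3364]
qvel [ 0.0123  0.044   0.0318 -0.02   -0.0152 -0.0257]
joint_efforts [  0.0014 -44.8464 -23.128   -0.0001   0.0047  -0.    ]
position [0.1909 0.5155 0.2307]
tool_rot [[ 0.9377 -0.0008  0.3474]
 [-0.3474 -0.0012  0.9377]
 [-0.0004 -1.     -0.0014]]
ft_force [0.8209 0.1618 0.1087]
wrist_torque [-0.0257 -0.0055  0.0504]
grip_width 0.08543247859097274
scene K [[391.97324368369806, 0.0, 274.4847541092869], [0.0, 391.97324368369806, 212.14898172857593], [0.0, 0.0, 1.0]]
scene position [1.0484691321498198, -0.025820500217342182, 0.9901611013431999]
scene rotation [[0.08068142802618487, 0.8148595845423318, -0.5740159968599783], [0.9966671532723038, -0.07291383065231215, 0.036580854113706936], [-0.012045445601467713, -0.5750542850715096, -0.8180265744223458]]
side K [[477.2933442382851, 0.0, 279.37932013812247], [0.0, 477.2933442382851, 203.20844625183247], [0.0, 0.0, 1.0]]
side position [0.009595658220896155, -0.8171618755348795, 1.2454107702362964]
side rotation [[0.8666612338664074, -0.3785232327939947, 0.32498995053438096], [-0.49880223558580095, -0.6447261658361345, 0.5792447676594449], [-0.009728077290153014, -0.6641146989198632, -0.7475674091283113]]
wrist K [[311.17314478942336, 0.0, 272.10972783440565], [0.0, 311.17314478942336, 208.29392085516872], [0.0, 0.0, 1.0]]
wrist tool_from_camera [[0.0007500063710729894, 0.9490888806627946, 0.31500751434320695, -0.0818195004074421], [0.00045554750647239754, -0.31500789452408967, 0.9490889414928234, -0.14281258096824712], [0.9999996149833815, -0.0005683218651552582, -0.0006686130008379497, -0.00030034423797820065], [0.0, 0.0, 0.0, 1.0]]
```

View pics/scene0.png

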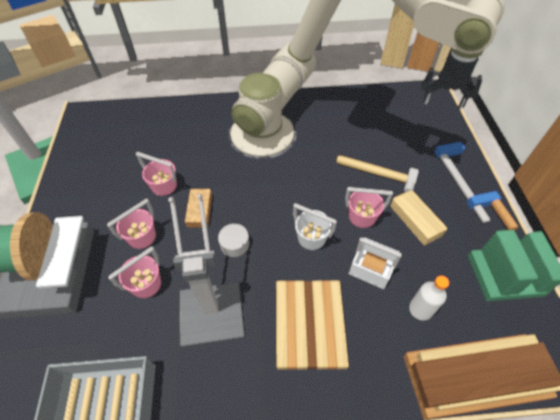

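View pics/side0.png

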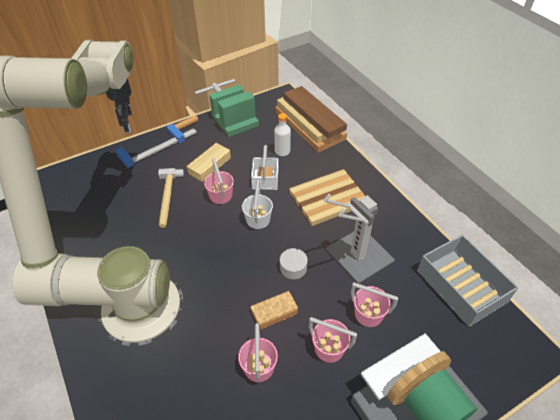

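View pics/wrist0.png

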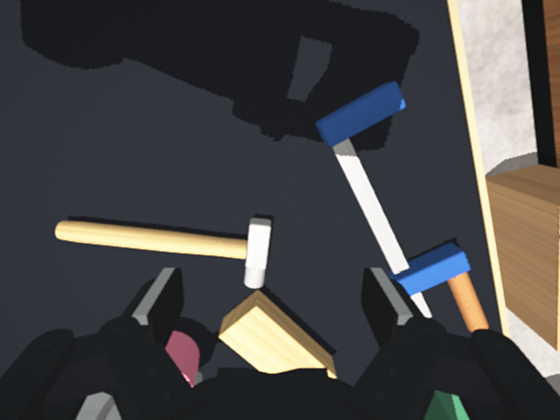

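Candidates: the silver round pail at scene (313,230), pink look-alikes at (365,208), (160,178), (135,228) and (140,277), and the rectangular silver caddy at (374,263). The silver round one fits the description. I'll confirm it in enlarged crops.

```bash
python3 - <<'E'
import cv2,numpy as np
a=cv2.imread('pics/scene0.png');b=cv2.imread('pics/side0.png')
def crop(im,x0,y0,w,h,s): return cv2.resize(im[y0:y0+h,x0:x0+w],None,fx=s,fy=s,interpolation=cv2.INTER_CUBIC)
cv2.imwrite('pics/c1.png',np.hstack([crop(a,280,190,80,100,5),crop(b,225,165,80,100,5)]))
cv2.imwrite('pics/c2.png',np.hstack([crop(a,155,190,100,155,3.8),crop(b,310,180,100,155,3.8)]))
E
```

```text
(no output)
```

View pics/c1.png

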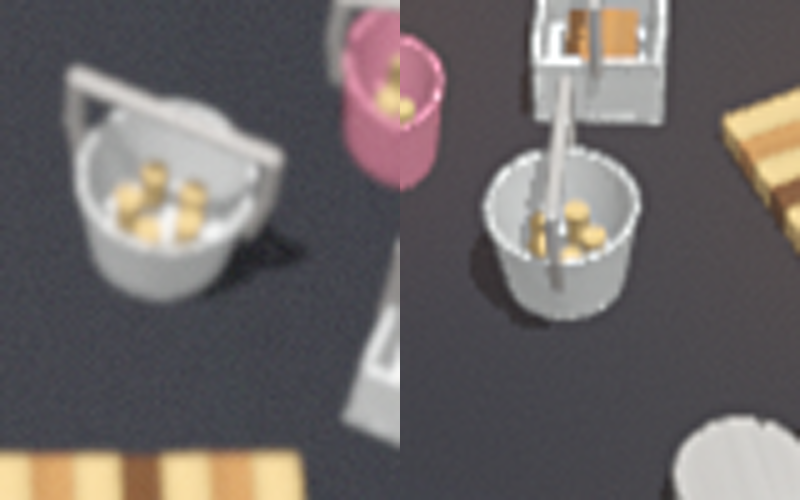

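View pics/c2.png

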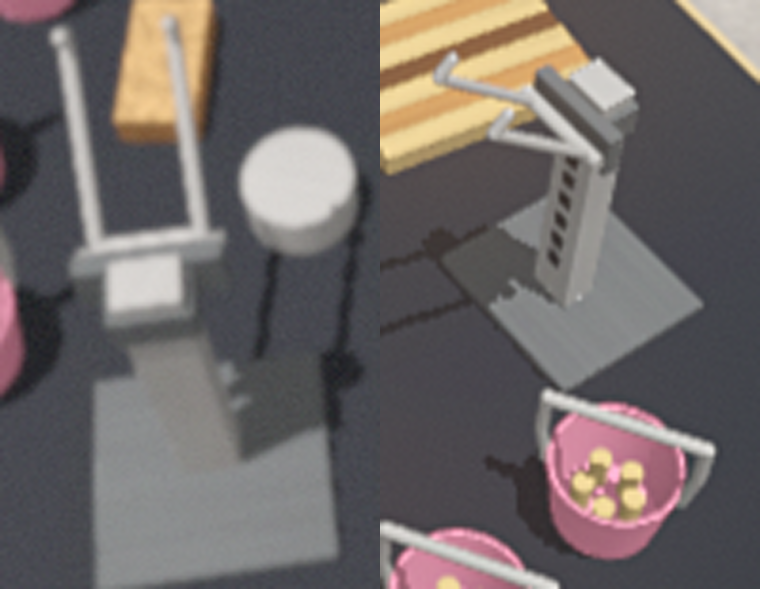

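The crop confirms the silver round pail with plugs: bar ends at about scene (295.6,204) and (335.6,221), and side (258,182) and (256,207). The stand's fork points toward the robot, partly folded. Next I'll fit poses.

```bash
cat > fit.py <<'E'
from h import *
from scipy.optimize import least_squares
np.set_printoptions(precision=4,suppress=True)
C={n:imaging.camera_model(n) for n in ['scene','side']}
def proj(n,P):
    c=C[n];R=np.array(c['rotation']);p=(np.asarray(P)-np.array(c['position']))@R
    q=p@np.array(c['K']).T; return q[...,:2]/q[...,2:]
def ray(n,uv,z):
    c=C[n];d=np.array(c['rotation'])@np.linalg.inv(np.array(c['K']))@np.array([uv[0],uv[1],1.]);o=np.array(c['position'])
    return o+d*(z-o[2])/d[2]
def pose(x,y,a):
    c,s=np.cos(a),np.sin(a)
    return lambda P:np.array([x+c*P[0]-s*P[1],y+s*P[0]+c*P[1],P[2]])
if __name__=='__main__':
    print('bar ends scene',ray('scene',(295.6,204),.125),ray('scene',(335.6,221.2),.125))
    print('bar ends side',ray('side',(258,182),.125),ray('side',(256,207.4),.125))
    S=lambda u,v:('scene',(155+u/3.8,190+v/3.8)); D=lambda u,v:('side',(310+(u-380)/3.8,180+v/3.8))
    obs=[((-.045,-.08,.012),S(95,382)),((.105,-.08,.012),S(98,587)),((.105,.08,.012),S(335,555)),((-.045,.08,.012),S(322,355)),
     ((-.045,.08,.012),D(440,255)),((-.045,-.08,.012),D(565,388)),((.105,-.08,.012),D(702,303)),
     (('t',-.03),S(60,35)),(('t',.03),S(170,22)),(('t',.03),D(447,60)),(('t',-.03),D(512,115)),
     (('k',.03),D(438,76)),(('k',-.03),D(495,133)),
     (('b',-.0425,.02),S(72,252)),(('b',.0425,.02),S(222,235)),(('b',.0425,.02),D(542,72)),(('b',-.0425,.02),D(612,143))]
    def res(p):
        T=pose(*p[:3]);h,th=p[3:5];hx=-.015;out=[]
        d=np.array([-np.sin(th),0,np.cos(th)]);n=np.array([np.cos(th),0,np.sin(th)])
        for P,(c,uv) in obs:
            if P[0]=='t': q=np.array([hx,P[1],h])+.125*d+.019*n
            elif P[0]=='k': q=np.array([hx,P[1],h])+.126*d
            elif P[0]=='b': q=np.array([-.007,P[1],h+P[2]])
            else: q=np.array(P)
            out.append(proj(c,T(q))-uv)
        return np.ravel(out)
    r=least_squares(res,[.75,-.15,0,.21,.9],loss='soft_l1')
    print(r.x,np.degrees(r.x[2])); print(res(r.x).reshape(-1,2))
E
python3 fit.py
```

```text
bar ends scene [0.4194 0.0726 0.125 ] [0.485  0.1718 0.125 ]
bar ends side [0.4826 0.1668 0.125 ] [0.4251 0.0727 0.125 ]
[ 0.6323 -0.1746  0.0618  0.2353  0.8606] 3.541191946725151
[[-0.6425 -1.1022]
 [-1.2135  0.9148]
 [ 0.9121 -0.1134]
 [-1.0664 -2.0816]
 [ 0.3909 -0.6033]
 [-0.266   0.0723]
 [ 0.9037 -0.4922]
 [ 0.4823  1.365 ]
 [ 0.1098  1.359 ]
 [ 1.9142 -0.5726]
 [-0.7076 -0.5452]
 [-0.0929  0.8581]
 [-0.7966  0.4486]
 [-0.8387 -0.1095]
 [-0.3933 -0.8293]
 [-1.9593 -1.4018]
 [-0.3951 -0.7697]]
```

```bash
cat > plan.py <<'E'
from h import *
np.set_printoptions(precision=4,suppress=True)
import json,sys
from scipy.spatial.transform import Rotation as Ro
def plan(target,yaw,n,hand):
    """straight move; tool down, jaw(z) axis at world yaw deg"""
    s=status.observe();p=np.array(s['position']);R=np.array(s['tool_rot'])
    z=np.array([np.cos(np.radians(yaw)),np.sin(np.radians(yaw)),0]);y=np.array([0,0,-1.]);Rt=np.c_[np.cross(y,z),y,z]
    rv=Ro.from_matrix(R.T@Rt).as_rotvec(degrees=True)
    print('t',s['time_s'],'p',p,'jaw yaw',np.degrees(np.arctan2(R[1,2],R[0,2])),'tilt',R[2],'rv',rv,'F',np.array(s['ft_force']),'w',s['grip_width'])
    st=(np.array(target)-p)/n;a=[round(v,2) for v in rv/n]
    rows=[]
    for i in range(n):
        d=np.round(R.T@st*100,2);rows.append(dict(hand=hand,dx=d[0],dy=d[1],dz=d[2],ax=a[0],ay=a[1],az=a[2]))
        R=R@Ro.from_rotvec(a,degrees=True).as_matrix()
    for i in range(0,n,5): print(json.dumps([{k:float(v) for k,v in r.items() if v!=0 or k=='hand'} for r in rows[i:i+5]]))
if __name__=='__main__':
    a=[float(v) for v in sys.argv[1:]]; plan(a[:3],a[3],int(a[4]),a[5])
E
python3 plan.py .555 -.149 .38 3.5 25 0
```

```text
t 0.15 p [0.1909 0.5155 0.2309] jaw yaw 69.67151460274037 tilt [-0.0003 -1.     -0.0011] rv [ 0.0645 66.1715  0.0227] F [-0.1864  0.3401  0.4616] w 0.08533092936948633
[{"hand": 0.0, "dx": 2.29, "dy": -0.59, "dz": -1.99, "ay": 2.65}, {"hand": 0.0, "dx": 2.38, "dy": -0.59, "dz": -1.88, "ay": 2.65}, {"hand": 0.0, "dx": 2.46, "dy": -0.59, "dz": -1.77, "ay": 2.65}, {"hand": 0.0, "dx": 2.54, "dy": -0.59, "dz": -1.65, "ay": 2.65}, {"hand": 0.0, "dx": 2.62, "dy": -0.59, "dz": -1.53, "ay": 2.65}]
[{"hand": 0.0, "dx": 2.68, "dy": -0.59, "dz": -1.41, "ay": 2.65}, {"hand": 0.0, "dx": 2.75, "dy": -0.59, "dz": -1.28, "ay": 2.65}, {"hand": 0.0, "dx": 2.8, "dy": -0.59, "dz": -1.16, "ay": 2.65}, {"hand": 0.0, "dx": 2.85, "dy": -0.59, "dz": -1.03, "ay": 2.65}, {"hand": 0.0, "dx": 2.9, "dy": -0.59, "dz": -0.89, "ay": 2.65}]
[{"hand": 0.0, "dx": 2.94, "dy": -0.59, "dz": -0.76, "ay": 2.65}, {"hand": 0.0, "dx": 2.97, "dy": -0.59, "dz": -0.62, "ay": 2.65}, {"hand": 0.0, "dx": 2.99, "dy": -0.59, "dz": -0.48, "ay": 2.65}, {"hand": 0.0, "dx": 3.01, "dy": -0.59, "dz": -0.34, "ay": 2.65}, {"hand": 0.0, "dx": 3.02, "dy": -0.59, "dz": -0.2, "ay": 2.65}]
[{"hand": 0.0, "dx": 3.03, "dy": -0.59, "dz": -0.06, "ay": 2.65}, {"hand": 0.0, "dx": 3.03, "dy": -0.59, "dz": 0.08, "ay": 2.65}, {"hand": 0.0, "dx": 3.02, "dy": -0.59, "dz": 0.22, "ay": 2.65}, {"hand": 0.0, "dx": 3.01, "dy": -0.59, "dz": 0.36, "ay": 2.65}, {"hand": 0.0, "dx": 2.99, "dy": -0.59, "dz": 0.49, "ay": 2.65}]
[{"hand": 0.0, "dx": 2.96, "dy": -0.59, "dz": 0.63, "ay": 2.65}, {"hand": 0.0, "dx": 2.93, "dy": -0.59, "dz": 0.77, "ay": 2.65}, {"hand": 0.0, "dx": 2.89, "dy": -0.59, "dz": 0.9, "ay": 2.65}, {"hand": 0.0, "dx": 2.85, "dy": -0.59, "dz": 1.04, "ay": 2.65}, {"hand": 0.0, "dx": 2.8, "dy": -0.59, "dz": 1.17, "ay": 2.65}]
```

Call:
{"name": "jog_arm", "arguments": {
  "rows": [
    {"hand": 0, "dx": 2.3, "dy": -1.0, "dz": -2.0, "ay": 2.65},
    {"hand": 0, "dx": 2.4, "dy": -1.0, "dz": -1.9, "ay": 2.65},
    {"hand": 0, "dx": 2.5, "dy": -1.0, "dz": -1.8, "ay": 2.65},
    {"hand": 0, "dx": 2.5, "dy": -1.0, "dz": -1.6, "ay": 2.65},
    {"hand": 0, "dx": 2.6, "dy": -1.0, "dz": -1.5, "ay": 2.65}
  ],
  "newtons": 40
}}

```text
invalid input at $.rows[0]: expected keys hand, dx, dy, dz, ax, ay, az
```

Call:
{"name": "jog_arm", "arguments": {
  "rows": [
    {"hand": 0, "dx": 2.7, "dy": -1.0, "dz": -1.4, "ay": 2.65},
    {"hand": 0, "dx": 2.7, "dy": -1.0, "dz": -1.3, "ay": 2.65},
    {"hand": 0, "dx": 2.8, "dy": -1.0, "dz": -1.2, "ay": 2.65},
    {"hand": 0, "dx": 2.9, "dy": -1.0, "dz": -1.0, "ay": 2.65},
    {"hand": 0, "dx": 2.9, "dy": -1.0, "dz": -0.9, "ay": 2.65}
  ]
}}

```text
invalid input at $.rows[0]: expected keys hand, dx, dy, dz, ax, ay, az
```

Call:
{"name": "jog_arm", "arguments": {
  "rows": [
    {"hand": 0, "dx": 2.9, "dy": -1.0, "dz": -0.8, "ay": 2.65},
    {"hand": 0, "dx": 3.0, "dy": -1.0, "dz": -0.6, "ay": 2.65},
    {"hand": 0, "dx": 3.0, "dy": -1.0, "dz": -0.5, "ay": 2.65},
    {"hand": 0, "dx": 3.0, "dy": -1.0, "dz": -0.3, "ay": 2.65},
    {"hand": 0, "dx": 3.0, "dy": -1.0, "dz": -0.2, "ay": 2.65}
  ]
}}

```text
invalid input at $.rows[0]: expected keys hand, dx, dy, dz, ax, ay, az
```

Call:
{"name": "jog_arm", "arguments": {
  "rows": [
    {"hand": 0, "dx": 3.0, "dz": -0.1, "ay": 2.65},
    {"hand": 0, "dx": 3.0, "dz": 0.1, "ay": 2.65},
    {"hand": 0, "dx": 3.0, "dz": 0.2, "ay": 2.65},
    {"hand": 0, "dx": 3.0, "dz": 0.4, "ay": 2.65},
    {"hand": 0, "dx": 3.0, "dz": 0.5, "ay": 2.65}
  ]
}}

```text
invalid input at $.rows[0]: expected keys hand, dx, dy, dz, ax, ay, az
```

Call:
{"name": "jog_arm", "arguments": {
  "rows": [
    {"hand": 0, "dx": 2.9, "dz": 0.6, "ay": 2.65},
    {"hand": 0, "dx": 2.9, "dz": 0.8, "ay": 2.65},
    {"hand": 0, "dx": 2.9, "dz": 0.9, "ay": 2.65},
    {"hand": 0, "dx": 2.9, "dz": 1.0, "ay": 2.65},
    {"hand": 0, "dx": 2.8, "dz": 1.2, "ay": 2.65}
  ]
}}

```text
invalid input at $.rows[0]: expected keys hand, dx, dy, dz, ax, ay, az
```

```bash
python3 plan.py .555 -.149 .31 3.5 5 0;python3 - <<'E'
from h import *
a=save('scene','s1.png');b=save('side','d1.png')
cv2.imwrite('pics/m1.png',np.hstack([cv2.resize(a[100:360,120:330],None,fx=1.9,fy=1.9),cv2.resize(b[100:360,230:440],None,fx=1.9,fy=1.9)])[:,:,::-1])
E
```

```text
t 0.15 p [0.1909 0.5155 0.2309] jaw yaw 69.67151460274037 tilt [-0.0003 -1.     -0.0011] rv [ 0.0645 66.1715  0.0227] F [-0.1864  0.3401  0.4616] w 0.08533092936948633
[{"hand": 0.0, "dx": 11.44, "dy": -1.57, "dz": -9.94, "ax": 0.01, "ay": 13.23}, {"hand": 0.0, "dx": 13.41, "dy": -1.58, "dz": -7.05, "ax": 0.01, "ay": 13.23}, {"hand": 0.0, "dx": 14.67, "dy": -1.58, "dz": -3.79, "ax": 0.01, "ay": 13.23}, {"hand": 0.0, "dx": 15.15, "dy": -1.58, "dz": -0.34, "ax": 0.01, "ay": 13.23}, {"hand": 0.0, "dx": 14.83, "dy": -1.58, "dz": 3.14, "ax": 0.01, "ay": 13.23}]
```

View pics/m1.png

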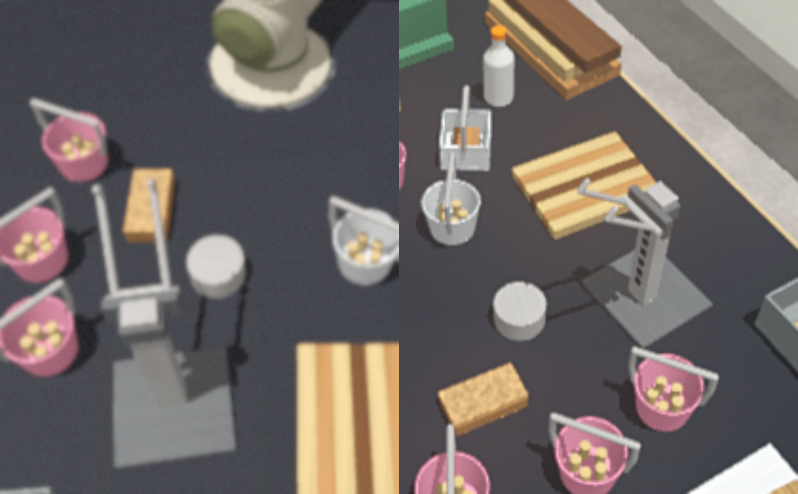

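Every call was refused because all seven keys are required, so nothing moved and the picture shows the scene unchanged. I'll resend with all keys.

Call:
{"name": "jog_arm", "arguments": {
  "rows": [
    {"hand": 0, "dx": 2.3, "dy": -1.0, "dz": -2.0, "ax": 0, "ay": 2.65, "az": 0},
    {"hand": 0, "dx": 2.4, "dy": -1.0, "dz": -1.9, "ax": 0, "ay": 2.65, "az": 0},
    {"hand": 0, "dx": 2.5, "dy": -1.0, "dz": -1.8, "ax": 0, "ay": 2.65, "az": 0},
    {"hand": 0, "dx": 2.5, "dy": -1.0, "dz": -1.6, "ax": 0, "ay": 2.65, "az": 0},
    {"hand": 0, "dx": 2.6, "dy": -1.0, "dz": -1.5, "ax": 0, "ay": 2.65, "az": 0}
  ],
  "newtons": 40
}}

```text
time_s: 0.67
position: [0.2644, 0.3816, 0.2817]
tool_rot: [[0.832, -0.0, 0.555], [-0.555, -0.0, 0.832], [0.0, -1.0, -0.0]]
ft_force: [1.2, -0.2, -0.4]
grip_width: 0.0254
```

Call:
{"name": "jog_arm", "arguments": {
  "rows": [
    {"hand": 0, "dx": 2.7, "dy": -1.0, "dz": -1.4, "ax": 0, "ay": 2.65, "az": 0},
    {"hand": 0, "dx": 2.7, "dy": -1.0, "dz": -1.3, "ax": 0, "ay": 2.65, "az": 0},
    {"hand": 0, "dx": 2.8, "dy": -1.0, "dz": -1.2, "ax": 0, "ay": 2.65, "az": 0},
    {"hand": 0, "dx": 2.9, "dy": -1.0, "dz": -1.0, "ax": 0, "ay": 2.65, "az": 0},
    {"hand": 0, "dx": 2.9, "dy": -1.0, "dz": -0.9, "ax": 0, "ay": 2.65, "az": 0}
  ]
}}

```text
time_s: 1.08
position: [0.3372, 0.2482, 0.3319]
tool_rot: [[0.683, 0.0, 0.731], [-0.731, 0.0, 0.683], [0.0, -1.0, 0.0]]
ft_force: [1.0, -0.6, -0.4]
grip_width: 0.0
```

Call:
{"name": "jog_arm", "arguments": {
  "rows": [
    {"hand": 0, "dx": 2.9, "dy": -1.0, "dz": -0.8, "ax": 0, "ay": 2.65, "az": 0},
    {"hand": 0, "dx": 3.0, "dy": -1.0, "dz": -0.6, "ax": 0, "ay": 2.65, "az": 0},
    {"hand": 0, "dx": 3.0, "dy": -1.0, "dz": -0.5, "ax": 0, "ay": 2.65, "az": 0},
    {"hand": 0, "dx": 3.0, "dy": -1.0, "dz": -0.3, "ax": 0, "ay": 2.65, "az": 0},
    {"hand": 0, "dx": 3.0, "dy": -1.0, "dz": -0.2, "ax": 0, "ay": 2.65, "az": 0}
  ]
}}

```text
time_s: 1.5
position: [0.4099, 0.1154, 0.3819]
tool_rot: [[0.497, 0.0, 0.868], [-0.868, 0.0, 0.497], [0.0, -1.0, 0.0]]
ft_force: [1.0, 0.7, -0.1]
grip_width: -0.0001
```

```bash
python3 plan.py .555 -.149 .38 3.5 10 0
```

```text
t 1.5 p [0.4099 0.1154 0.3819] jaw yaw 29.783698014378228 tilt [ 0.     -1.      0.0001] rv [-0.0069 26.2837  0.0001] F [ 0.9764  0.658  -0.0722] w -6.279928360028714e-05
[{"hand": 0.0, "dx": 3.02, "dy": 0.02, "dz": -0.05, "ay": 2.63}, {"hand": 0.0, "dx": 3.02, "dy": 0.02, "dz": 0.08, "ay": 2.63}, {"hand": 0.0, "dx": 3.01, "dy": 0.02, "dz": 0.22, "ay": 2.63}, {"hand": 0.0, "dx": 2.99, "dy": 0.02, "dz": 0.36, "ay": 2.63}, {"hand": 0.0, "dx": 2.98, "dy": 0.02, "dz": 0.5, "ay": 2.63}]
[{"hand": 0.0, "dx": 2.95, "dy": 0.02, "dz": 0.63, "ay": 2.63}, {"hand": 0.0, "dx": 2.92, "dy": 0.02, "dz": 0.77, "ay": 2.63}, {"hand": 0.0, "dx": 2.88, "dy": 0.02, "dz": 0.9, "ay": 2.63}, {"hand": 0.0, "dx": 2.83, "dy": 0.02, "dz": 1.03, "ay": 2.63}, {"hand": 0.0, "dx": 2.78, "dy": 0.02, "dz": 1.16, "ay": 2.63}]
```

Tracking is exact.

Call:
{"name": "jog_arm", "arguments": {
  "rows": [
    {"hand": 0, "dx": 3.0, "dy": 0, "dz": 0, "ax": 0, "ay": 2.63, "az": 0},
    {"hand": 0, "dx": 3.0, "dy": 0, "dz": 0.1, "ax": 0, "ay": 2.63, "az": 0},
    {"hand": 0, "dx": 3.0, "dy": 0, "dz": 0.2, "ax": 0, "ay": 2.63, "az": 0},
    {"hand": 0, "dx": 3.0, "dy": 0, "dz": 0.4, "ax": 0, "ay": 2.63, "az": 0},
    {"hand": 0, "dx": 3.0, "dy": 0, "dz": 0.5, "ax": 0, "ay": 2.63, "az": 0}
  ]
}}

```text
time_s: 1.92
position: [0.4836, -0.0161, 0.3813]
tool_rot: [[0.286, 0.0, 0.958], [-0.958, 0.0, 0.286], [-0.0, -1.0, 0.0]]
ft_force: [0.0, 0.9, -0.2]
grip_width: 0.0003
```

Call:
{"name": "jog_arm", "arguments": {
  "rows": [
    {"hand": 0, "dx": 3.0, "dy": 0, "dz": 0.6, "ax": 0, "ay": 2.63, "az": 0},
    {"hand": 0, "dx": 2.9, "dy": 0, "dz": 0.8, "ax": 0, "ay": 2.63, "az": 0},
    {"hand": 0, "dx": 2.9, "dy": 0, "dz": 0.9, "ax": 0, "ay": 2.63, "az": 0},
    {"hand": 0, "dx": 2.8, "dy": 0, "dz": 1.0, "ax": 0, "ay": 2.63, "az": 0},
    {"hand": 0, "dx": 2.8, "dy": 0, "dz": 1.2, "ax": 0, "ay": 2.63, "az": 0}
  ]
}}

```text
time_s: 2.33
position: [0.5566, -0.1485, 0.3812]
tool_rot: [[0.061, -0.0, 0.998], [-0.998, 0.0, 0.061], [-0.0, -1.0, -0.0]]
ft_force: [-0.5, 1.0, -0.5]
grip_width: -0.0001
```

```bash
python3 plan.py .555 -.149 .31 3.5 5 0;python3 - <<'E'
from h import *
a=save('scene','s1.png');b=save('side','d1.png')
cv2.imwrite('pics/m2.png',np.hstack([cv2.resize(a[100:360,120:330],None,fx=1.9,fy=1.9),cv2.resize(b[100:360,230:440],None,fx=1.9,fy=1.9)])[:,:,::-1])
E
```

```text
t 2.3333 p [ 0.5566 -0.1485  0.3812] jaw yaw 3.4823373346420254 tilt [-0.0001 -1.     -0.0002] rv [ 0.0103 -0.0177 -0.0083] F [-0.5104  0.9753 -0.4974] w -6.10369020409155e-05
[{"hand": 0.0, "dx": 0.01, "dy": 1.42, "dz": -0.03}, {"hand": 0.0, "dx": 0.01, "dy": 1.42, "dz": -0.03}, {"hand": 0.0, "dx": 0.01, "dy": 1.42, "dz": -0.03}, {"hand": 0.0, "dx": 0.01, "dy": 1.42, "dz": -0.03}, {"hand": 0.0, "dx": 0.01, "dy": 1.42, "dz": -0.03}]
```

View pics/m2.png

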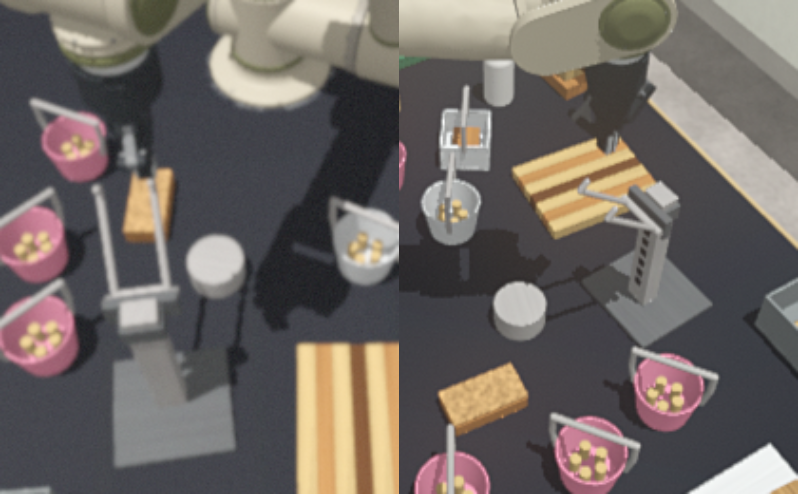

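```bash
python3 -c "
from fit import *
for c in C: print(proj(c,[[.5566,-.1485,.3812],[.5566,-.1485,.30],[.5566,-.1485,.0]]))"
```

```text
[[196.383  191.0988]
 [202.9963 214.4851]
 [220.4257 276.1201]]
[[338.076  177.8993]
 [335.571  199.3444]
 [328.0788 263.4836]]
```

Projections match the fingertips and the +y prong, at scene crop (158,217) and side crop (600,190). Pressing down.

Call:
{"name": "jog_arm", "arguments": {
  "rows": [
    {"hand": 0, "dx": 0, "dy": 1.5, "dz": 0, "ax": 0, "ay": 0, "az": 0},
    {"hand": 0, "dx": 0, "dy": 1.5, "dz": 0, "ax": 0, "ay": 0, "az": 0},
    {"hand": 0, "dx": 0, "dy": 1.5, "dz": 0, "ax": 0, "ay": 0, "az": 0},
    {"hand": 0, "dx": 0, "dy": 1.5, "dz": 0, "ax": 0, "ay": 0, "az": 0},
    {"hand": 0, "dx": 0, "dy": 1.0, "dz": 0, "ax": 0, "ay": 0, "az": 0}
  ]
}}

```text
time_s: 2.85
position: [0.5557, -0.1463, 0.31]
tool_rot: [[0.064, -0.002, 0.998], [-0.998, 0.001, 0.064], [-0.001, -1.0, -0.001]]
ft_force: [0.0, 0.3, 0.1]
grip_width: -0.0003
```

Call:
{"name": "jog_arm", "arguments": {
  "rows": [
    {"hand": 0, "dx": 0, "dy": 0.7, "dz": 0, "ax": 0, "ay": 0, "az": 0},
    {"hand": 0, "dx": 0, "dy": 0.7, "dz": 0, "ax": 0, "ay": 0, "az": 0},
    {"hand": 0, "dx": 0, "dy": 0.7, "dz": 0, "ax": 0, "ay": 0, "az": 0},
    {"hand": 0, "dx": 0, "dy": 0.7, "dz": 0, "ax": 0, "ay": 0, "az": 0},
    {"hand": 0, "dx": 0, "dy": 0.7, "dz": 0, "ax": 0, "ay": 0, "az": 0}
  ]
}}

```text
time_s: 3.27
position: [0.5563, -0.1471, 0.2762]
tool_rot: [[0.063, 0.001, 0.998], [-0.998, -0.0, 0.063], [0.001, -1.0, 0.001]]
ft_force: [-0.0, 0.6, 1.5]
grip_width: -0.0001
```

Call:
{"name": "jog_arm", "arguments": {
  "rows": [
    {"hand": 0, "dx": 0, "dy": 0.4, "dz": 0, "ax": 0, "ay": 0, "az": 0},
    {"hand": 0, "dx": 0, "dy": 0.4, "dz": 0, "ax": 0, "ay": 0, "az": 0},
    {"hand": 0, "dx": 0, "dy": 0.4, "dz": 0, "ax": 0, "ay": 0, "az": 0},
    {"hand": 0, "dx": 0, "dy": 0.2, "dz": 0, "ax": 0, "ay": 0, "az": 0},
    {"hand": 0, "dx": 0, "dy": 0.2, "dz": 0, "ax": 0, "ay": 0, "az": 0}
  ]
}}

```text
time_s: 3.68
position: [0.5562, -0.1471, 0.2601]
tool_rot: [[0.063, -0.0, 0.998], [-0.998, -0.0, 0.063], [0.0, -1.0, -0.0]]
ft_force: [-0.8, -0.2, 1.2]
grip_width: -0.0
```

Call:
{"name": "jog_arm", "arguments": {
  "rows": [
    {"hand": 0, "dx": 0, "dy": 0.3, "dz": 0, "ax": 0, "ay": 0, "az": 0},
    {"hand": 0, "dx": 0, "dy": 0.3, "dz": 0, "ax": 0, "ay": 0, "az": 0},
    {"hand": 0, "dx": 0, "dy": 0.3, "dz": 0, "ax": 0, "ay": 0, "az": 0},
    {"hand": 0, "dx": 0, "dy": 0.2, "dz": 0, "ax": 0, "ay": 0, "az": 0},
    {"hand": 0, "dx": 0, "dy": 0.2, "dz": 0, "ax": 0, "ay": 0, "az": 0}
  ]
}}

```text
time_s: 4.1
position: [0.5562, -0.1471, 0.2471]
tool_rot: [[0.063, -0.0, 0.998], [-0.998, 0.0, 0.063], [-0.0, -1.0, -0.0]]
ft_force: [-0.7, 0.1, 1.7]
grip_width: 0.0
```

```bash
python3 plan.py .555 -.149 .24 3.5 5 0;python3 - <<'E'
from h import *
a=save('scene','s3.png');b=save('side','d3.png')
cv2.imwrite('pics/m3.png',np.hstack([cv2.resize(a[100:360,120:330],None,fx=1.9,fy=1.9),cv2.resize(b[150:280,300:405],None,fx=3.8,fy=3.8)])[:,:,::-1])
E
```

```text
t 4.1 p [ 0.5562 -0.1471  0.2471] jaw yaw 3.617851567842888 tilt [-0.0001 -1.     -0.0002] rv [ 0.0112  0.1179 -0.004 ] F [-0.6991  0.1146  1.6954] w 7.818296139938171e-06
[{"hand": 0.0, "dx": 0.04, "dy": 0.14, "dz": -0.03, "ay": 0.02}, {"hand": 0.0, "dx": 0.04, "dy": 0.14, "dz": -0.03, "ay": 0.02}, {"hand": 0.0, "dx": 0.04, "dy": 0.14, "dz": -0.03, "ay": 0.02}, {"hand": 0.0, "dx": 0.04, "dy": 0.14, "dz": -0.03, "ay": 0.02}, {"hand": 0.0, "dx": 0.04, "dy": 0.14, "dz": -0.03, "ay": 0.02}]
```

View pics/m3.png

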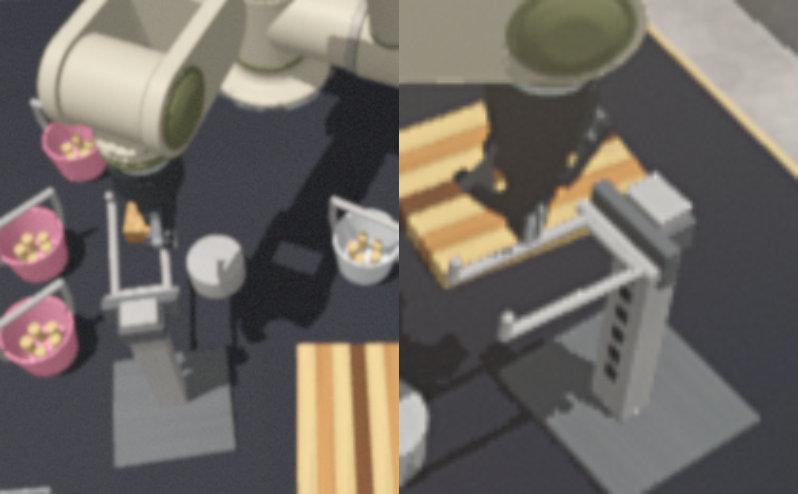

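The fork is folding and nearly level, with the finger on the +y prong. Creeping down to the stop.

Call:
{"name": "jog_arm", "arguments": {
  "rows": [
    {"hand": 0, "dx": 0, "dy": 0.15, "dz": 0, "ax": 0, "ay": 0, "az": 0},
    {"hand": 0, "dx": 0, "dy": 0.15, "dz": 0, "ax": 0, "ay": 0, "az": 0},
    {"hand": 0, "dx": 0, "dy": 0.1, "dz": 0, "ax": 0, "ay": 0, "az": 0},
    {"hand": 0, "dx": 0, "dy": 0.1, "dz": 0, "ax": 0, "ay": 0, "az": 0},
    {"hand": 0, "dx": 0, "dy": 0.1, "dz": 0, "ax": 0, "ay": 0, "az": 0}
  ]
}}

```text
time_s: 4.62
position: [0.5562, -0.1471, 0.2412]
tool_rot: [[0.063, -0.0, 0.998], [-0.998, -0.0, 0.063], [0.0, -1.0, -0.0]]
ft_force: [-0.3, 0.2, 2.1]
grip_width: -0.0001
```

Call:
{"name": "jog_arm", "arguments": {
  "rows": [
    {"hand": 0, "dx": 0, "dy": 0.1, "dz": 0, "ax": 0, "ay": 0, "az": 0},
    {"hand": 0, "dx": 0, "dy": 0.1, "dz": 0, "ax": 0, "ay": 0, "az": 0},
    {"hand": 0, "dx": 0, "dy": 0, "dz": 0, "ax": 0, "ay": 0, "az": 0},
    {"hand": 0, "dx": 0, "dy": 0, "dz": 0, "ax": 0, "ay": 0, "az": 0},
    {"hand": 0, "dx": 0, "dy": 0, "dz": 0, "ax": 0, "ay": 0, "az": 0}
  ]
}}

```text
time_s: 5.03
position: [0.5563, -0.1471, 0.2392]
tool_rot: [[0.063, 0.0, 0.998], [-0.998, 0.0, 0.063], [-0.0, -1.0, 0.0]]
ft_force: [-0.1, 1.0, 0.2]
grip_width: -0.0
```

Call:
{"name": "jog_arm", "arguments": {
  "rows": [
    {"hand": 0, "dx": 0, "dy": 0.1, "dz": 0, "ax": 0, "ay": 0, "az": 0},
    {"hand": 0, "dx": 0, "dy": 0.1, "dz": 0, "ax": 0, "ay": 0, "az": 0},
    {"hand": 0, "dx": 0, "dy": 0.1, "dz": 0, "ax": 0, "ay": 0, "az": 0},
    {"hand": 0, "dx": 0, "dy": 0, "dz": 0, "ax": 0, "ay": 0, "az": 0},
    {"hand": 0, "dx": 0, "dy": 0, "dz": 0, "ax": 0, "ay": 0, "az": 0}
  ]
}}

```text
time_s: 5.45
position: [0.5564, -0.1471, 0.2383]
tool_rot: [[0.063, 0.003, 0.998], [-0.998, -0.001, 0.063], [0.002, -1.0, 0.002]]
ft_force: [-4.2, 2.4, 12.0]
grip_width: 0.0002
```

Call:
{"name": "jog_arm", "arguments": {
  "rows": [
    {"hand": 0, "dx": 0, "dy": 0.1, "dz": 0, "ax": 0, "ay": 0, "az": 0},
    {"hand": 0, "dx": 0, "dy": 0.1, "dz": 0, "ax": 0, "ay": 0, "az": 0},
    {"hand": 0, "dx": 0, "dy": 0.1, "dz": 0, "ax": 0, "ay": 0, "az": 0},
    {"hand": 0, "dx": 0, "dy": 0, "dz": 0, "ax": 0, "ay": 0, "az": 0},
    {"hand": 0, "dx": 0, "dy": 0, "dz": 0, "ax": 0, "ay": 0, "az": 0}
  ]
}}

```text
time_s: 5.87
position: [0.5565, -0.1472, 0.2379]
tool_rot: [[0.063, 0.006, 0.998], [-0.998, -0.003, 0.063], [0.004, -1.0, 0.005]]
ft_force: [-7.9, 4.2, 27.1]
grip_width: 0.0002
```

Stop felt at 27 N with the TCP at about 0.238, so the hinge is at about 0.234, which agrees with the visual 0.235. Raising.

Call:
{"name": "jog_arm", "arguments": {
  "rows": [
    {"hand": 0, "dx": 0, "dy": -0.5, "dz": 0, "ax": 0, "ay": 0, "az": 0},
    {"hand": 0, "dx": 0, "dy": -1.5, "dz": 0, "ax": 0, "ay": 0, "az": 0},
    {"hand": 0, "dx": 0, "dy": -2.0, "dz": 0, "ax": 0, "ay": 0, "az": 0},
    {"hand": 0, "dx": -1.5, "dy": -2.0, "dz": 0, "ax": 0, "ay": 0, "az": 0},
    {"hand": 0.5, "dx": -3, "dy": -1, "dz": 0, "ax": 0, "ay": 0, "az": 0}
  ]
}}

```text
time_s: 6.28
position: [0.5539, -0.104, 0.3051]
tool_rot: [[0.06, 0.003, 0.998], [-0.998, -0.002, 0.06], [0.002, -1.0, 0.002]]
ft_force: [0.8, -0.0, 0.4]
grip_width: 0.0109
```

```bash
python3 plan.py .453 .121 .22 -32.5 10 0.5;python3 - <<'E'
from fit import *
print(ray('scene',(374,263),.07),ray('scene',(358,243),.115),ray('scene',(398,258),.115))
print('pink',ray('scene',(347,192),.125),ray('scene',(389,195),.125))
a=save('scene','s4.png');b=save('side','d4.png')
cv2.imwrite('pics/m4.png',np.hstack([cv2.resize(a[180:285,280:400],None,fx=3.3,fy=3.3),cv2.resize(b[160:265,300:420],None,fx=3.3,fy=3.3)])[:,:,::-1])
E
```

```text
t 6.2833 p [ 0.5539 -0.104   0.3051] jaw yaw 3.427887322591574 tilt [ 0.0018 -1.      0.0024] rv [-0.1658 35.9277  0.0553] F [ 0.7561 -0.0017  0.3973] w 0.010863077725861897
[{"hand": 0.5, "dx": -2.31, "dy": 0.84, "dz": -0.87, "ax": -0.02, "ay": 3.59, "az": 0.01}, {"hand": 0.5, "dx": -2.25, "dy": 0.85, "dz": -1.02, "ax": -0.02, "ay": 3.59, "az": 0.01}, {"hand": 0.5, "dx": -2.18, "dy": 0.85, "dz": -1.16, "ax": -0.02, "ay": 3.59, "az": 0.01}, {"hand": 0.5, "dx": -2.1, "dy": 0.85, "dz": -1.29, "ax": -0.02, "ay": 3.59, "az": 0.01}, {"hand": 0.5, "dx": -2.02, "dy": 0.85, "dz": -1.42, "ax": -0.02, "ay": 3.59, "az": 0.01}]
[{"hand": 0.5, "dx": -1.93, "dy": 0.85, "dz": -1.54, "ax": -0.02, "ay": 3.59, "az": 0.01}, {"hand": 0.5, "dx": -1.82, "dy": 0.85, "dz": -1.66, "ax": -0.02, "ay": 3.59, "az": 0.01}, {"hand": 0.5, "dx": -1.72, "dy": 0.85, "dz": -1.77, "ax": -0.02, "ay": 3.59, "az": 0.01}, {"hand": 0.5, "dx": -1.6, "dy": 0.85, "dz": -1.87, "ax": -0.02, "ay": 3.59, "az": 0.01}, {"hand": 0.5, "dx": -1.48, "dy": 0.85, "dz": -1.97, "ax": -0.02, "ay": 3.59, "az": 0.01}]
[0.5884 0.262  0.07  ] [0.5505 0.22   0.115 ] [0.6023 0.3109 0.115 ]
pink [0.3909 0.2201 0.125 ] [0.4118 0.3337 0.125 ]
```

View pics/m4.png

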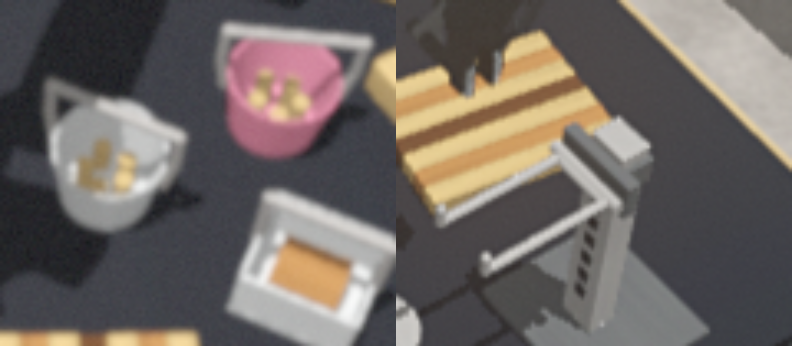

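The fork is level, with prong tips at side crop (440,215) and (487,262). The pail is untouched, and its neighbours are at least 10 cm from the grasp. Moving to the pail.

Call:
{"name": "jog_arm", "arguments": {
  "rows": [
    {"hand": 0.5, "dx": -2.3, "dy": 0.5, "dz": -0.9, "ax": 0, "ay": 3.6, "az": 0},
    {"hand": 0.5, "dx": -2.3, "dy": 0.5, "dz": -1.0, "ax": 0, "ay": 3.6, "az": 0},
    {"hand": 0.5, "dx": -2.2, "dy": 0.5, "dz": -1.2, "ax": 0, "ay": 3.6, "az": 0},
    {"hand": 0.5, "dx": -2.1, "dy": 0.5, "dz": -1.3, "ax": 0, "ay": 3.6, "az": 0},
    {"hand": 0.5, "dx": -2.0, "dy": 0.5, "dz": -1.4, "ax": 0, "ay": 3.6, "az": 0}
  ]
}}

```text
time_s: 6.8
position: [0.5014, 0.0113, 0.2775]
tool_rot: [[-0.252, -0.001, 0.968], [-0.968, 0.0, -0.252], [0.0, -1.0, -0.001]]
ft_force: [0.0, 0.3, 0.2]
grip_width: 0.0426
```

Call:
{"name": "jog_arm", "arguments": {
  "rows": [
    {"hand": 0.5, "dx": -1.9, "dy": 1.0, "dz": -1.5, "ax": 0, "ay": 3.6, "az": 0},
    {"hand": 0.5, "dx": -1.8, "dy": 1.0, "dz": -1.7, "ax": 0, "ay": 3.6, "az": 0},
    {"hand": 0.5, "dx": -1.7, "dy": 1.0, "dz": -1.8, "ax": 0, "ay": 3.6, "az": 0},
    {"hand": 0.5, "dx": -1.6, "dy": 1.0, "dz": -1.9, "ax": 0, "ay": 3.6, "az": 0},
    {"hand": 0.5, "dx": -1.5, "dy": 1.0, "dz": -2.0, "ax": 0, "ay": 3.6, "az": 0}
  ]
}}

```text
time_s: 7.22
position: [0.4498, 0.1235, 0.2275]
tool_rot: [[-0.538, -0.0, 0.843], [-0.843, -0.0, -0.538], [0.0, -1.0, -0.0]]
ft_force: [0.3, 0.4, 0.9]
grip_width: 0.0427
```

```bash
python3 plan.py .453 .121 .108 -32.5 10 0.5;python3 - <<'E'
from h import *
import pickle
s=status.observe(); a=save('wrist','w5.png'); cv2.imwrite('pics/w5b.png',cv2.resize(a[:,:,::-1],None,fx=1.4,fy=1.4))
pickle.dump(s,open('w5.pkl','wb'))
E
```

```text
t 7.2167 p [0.4498 0.1235 0.2275] jaw yaw -32.569916765101176 tilt [ 0.0003 -1.     -0.0003] rv [ 0.016  -0.0699  0.0185] F [0.2843 0.3594 0.8882] w 0.04269523842666113
[{"hand": 0.5, "dy": 1.19, "dz": 0.04, "ay": -0.01}, {"hand": 0.5, "dy": 1.19, "dz": 0.04, "ay": -0.01}, {"hand": 0.5, "dy": 1.19, "dz": 0.04, "ay": -0.01}, {"hand": 0.5, "dy": 1.19, "dz": 0.04, "ay": -0.01}, {"hand": 0.5, "dy": 1.19, "dz": 0.04, "ay": -0.01}]
[{"hand": 0.5, "dy": 1.19, "dz": 0.04, "ay": -0.01}, {"hand": 0.5, "dy": 1.19, "dz": 0.04, "ay": -0.01}, {"hand": 0.5, "dy": 1.19, "dz": 0.04, "ay": -0.01}, {"hand": 0.5, "dy": 1.19, "dz": 0.04, "ay": -0.01}, {"hand": 0.5, "dy": 1.19, "dz": 0.04, "ay": -0.01}]
```

View pics/w5b.png

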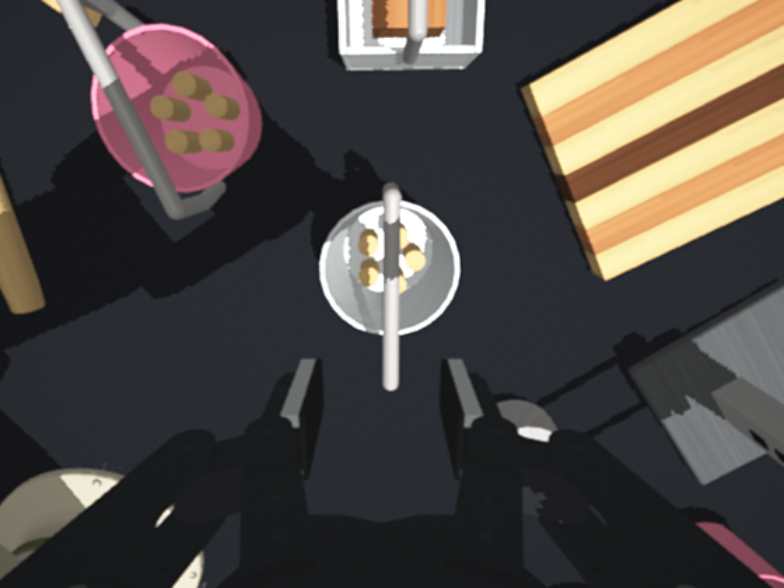

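Wrist view: the silver pail's bar runs vertically from (391,190) to (391,385), square to and centred between the jaws.

```bash
cat > wr.py <<'E'
from h import *
import pickle
def wray(s,uv,z):
    c=imaging.camera_model('wrist');T=np.array(c['tool_from_camera']);R=np.array(s['tool_rot']);p=np.array(s['position'])
    o=p+R@T[:3,3];d=R@T[:3,:3]@np.linalg.inv(np.array(c['K']))@np.array([uv[0],uv[1],1.]);return o+d*(z-o[2])/d[2]
E
python3 - <<'E'
from wr import *
s=pickle.load(open('w5.pkl','rb'))
A=wray(s,(391/1.4,187/1.4),.125);B=wray(s,(391/1.4,386/1.4),.125);print(A,B,(A+B)/2,np.linalg.norm(A-B),np.degrees(np.arctan2(*(A-B)[1::-1])))
E
python3 plan.py .4505 .119 .108 -32.5 10 0.5
```

```text
[0.48574373 0.17112764 0.125     ] [0.41959062 0.06606233 0.125     ] [0.45266717 0.11859498 0.125     ] 0.12415697252786619 57.80392110183257
t 7.2667 p [0.4471 0.1265 0.2257] jaw yaw -32.67051370044749 tilt [ 0.0014 -1.     -0.0048] rv [ 0.2748 -0.1703  0.0794] F [-3.1243  2.1518 -2.0422] w 0.04279469894717753
[{"hand": 0.5, "dx": 0.04, "dy": 1.18, "dz": 0.07, "ax": 0.03, "ay": -0.02, "az": 0.01}, {"hand": 0.5, "dx": 0.04, "dy": 1.18, "dz": 0.07, "ax": 0.03, "ay": -0.02, "az": 0.01}, {"hand": 0.5, "dx": 0.04, "dy": 1.18, "dz": 0.07, "ax": 0.03, "ay": -0.02, "az": 0.01}, {"hand": 0.5, "dx": 0.04, "dy": 1.18, "dz": 0.07, "ax": 0.03, "ay": -0.02, "az": 0.01}, {"hand": 0.5, "dx": 0.04, "dy": 1.18, "dz": 0.07, "ax": 0.03, "ay": -0.02, "az": 0.01}]
[{"hand": 0.5, "dx": 0.04, "dy": 1.18, "dz": 0.07, "ax": 0.03, "ay": -0.02, "az": 0.01}, {"hand": 0.5, "dx": 0.04, "dy": 1.18, "dz": 0.07, "ax": 0.03, "ay": -0.02, "az": 0.01}, {"hand": 0.5, "dx": 0.04, "dy": 1.18, "dz": 0.07, "ax": 0.03, "ay": -0.02, "az": 0.01}, {"hand": 0.5, "dx": 0.04, "dy": 1.18, "dz": 0.07, "ax": 0.03, "ay": -0.02, "az": 0.01}, {"hand": 0.5, "dx": 0.04, "dy": 1.18, "dz": 0.07, "ax": 0.03, "ay": -0.02, "az": 0.01}]
```

Call:
{"name": "jog_arm", "arguments": {
  "rows": [
    {"hand": 0.5, "dx": 0.05, "dy": 1.0, "dz": 0.1, "ax": 0, "ay": 0, "az": 0},
    {"hand": 0.5, "dx": 0.05, "dy": 1.5, "dz": 0.1, "ax": 0, "ay": 0, "az": 0},
    {"hand": 0.5, "dx": 0.05, "dy": 1.5, "dz": 0.1, "ax": 0, "ay": 0, "az": 0},
    {"hand": 0.5, "dx": 0.05, "dy": 1.5, "dz": 0.1, "ax": 0, "ay": 0, "az": 0},
    {"hand": 0.5, "dx": 0.05, "dy": 1.5, "dz": 0.1, "ax": 0, "ay": 0, "az": 0}
  ]
}}

```text
time_s: 7.68
position: [0.4533, 0.1177, 0.1573]
tool_rot: [[-0.535, -0.0, 0.845], [-0.845, -0.0, -0.535], [0.0, -1.0, -0.0]]
ft_force: [0.1, 0.5, 0.3]
grip_width: 0.0427
```

Call:
{"name": "jog_arm", "arguments": {
  "rows": [
    {"hand": 0.5, "dx": 0, "dy": 1.5, "dz": 0, "ax": 0, "ay": 0, "az": 0},
    {"hand": 0.5, "dx": 0, "dy": 1.5, "dz": 0, "ax": 0, "ay": 0, "az": 0},
    {"hand": 0.5, "dx": 0, "dy": 1.0, "dz": 0, "ax": 0, "ay": 0, "az": 0},
    {"hand": 0.5, "dx": 0, "dy": 0.7, "dz": 0, "ax": 0, "ay": 0, "az": 0},
    {"hand": 0.5, "dx": 0, "dy": 0.3, "dz": 0, "ax": 0, "ay": 0, "az": 0}
  ]
}}

```text
time_s: 8.1
position: [0.453, 0.1178, 0.1073]
tool_rot: [[-0.535, -0.002, 0.845], [-0.845, -0.0, -0.536], [0.001, -1.0, -0.001]]
ft_force: [-0.4, 0.5, 0.3]
grip_width: 0.0427
```

```bash
python3 plan.py .4527 .1188 .107 -32.2 5 0.5;python3 - <<'E'
from h import *
import pickle
s=status.observe(); a=save('wrist','w6.png'); cv2.imwrite('pics/w6b.png',cv2.resize(a[:,:,::-1],None,fx=1.4,fy=1.4))
E
```

```text
t 8.1 p [0.453  0.1178 0.1073] jaw yaw -32.37788530797082 tilt [ 0.001  -1.     -0.0014] rv [ 0.0825 -0.1778  0.0571] F [-0.3882  0.5334  0.3027] w 0.04267820215461001
[{"hand": 0.5, "dx": -0.01, "dy": 0.01, "dz": -0.02, "ax": 0.02, "ay": -0.04, "az": 0.01}, {"hand": 0.5, "dx": -0.01, "dy": 0.01, "dz": -0.02, "ax": 0.02, "ay": -0.04, "az": 0.01}, {"hand": 0.5, "dx": -0.01, "dy": 0.01, "dz": -0.02, "ax": 0.02, "ay": -0.04, "az": 0.01}, {"hand": 0.5, "dx": -0.01, "dy": 0.01, "dz": -0.02, "ax": 0.02, "ay": -0.04, "az": 0.01}, {"hand": 0.5, "dx": -0.01, "dy": 0.01, "dz": -0.02, "ax": 0.02, "ay": -0.04, "az": 0.01}]
```

View pics/w6b.png

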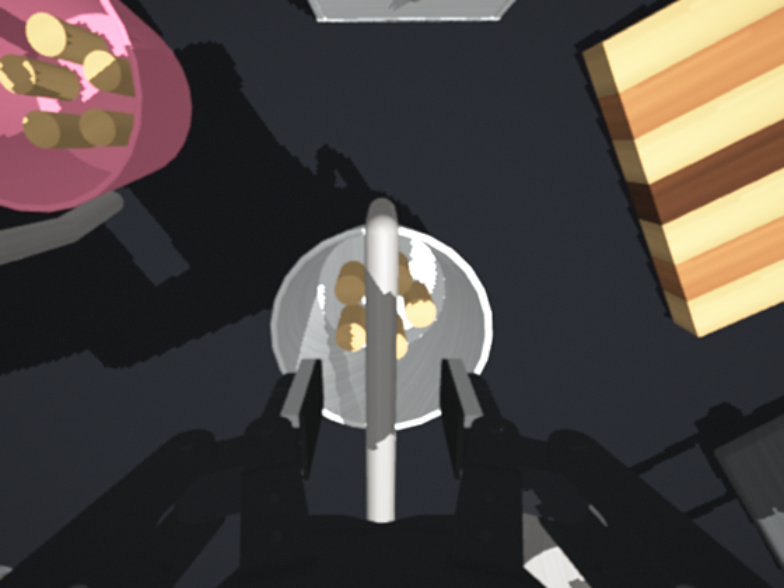

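The bar lies centred between the pads at x≈380 and is square to them. Closing.

Call:
{"name": "jog_arm", "arguments": {
  "rows": [
    {"hand": 0, "dx": 0, "dy": 0, "dz": 0, "ax": 0, "ay": 0, "az": 0},
    {"hand": 0, "dx": 0, "dy": 0, "dz": 0, "ax": 0, "ay": 0, "az": 0},
    {"hand": 0, "dx": 0, "dy": 0, "dz": 0, "ax": 0, "ay": 0, "az": 0},
    {"hand": 0, "dx": 0, "dy": 0, "dz": 0, "ax": 0, "ay": 0, "az": 0},
    {"hand": 0, "dx": 0, "dy": 0, "dz": 0, "ax": 0, "ay": 0, "az": 0}
  ],
  "newtons": 70
}}

```text
time_s: 8.57
position: [0.4534, 0.1182, 0.1089]
tool_rot: [[-0.535, 0.001, 0.845], [-0.845, 0.0, -0.535], [-0.001, -1.0, 0.001]]
ft_force: [-1.6, 0.5, 6.1]
grip_width: 0.0078
```

Call:
{"name": "jog_arm", "arguments": {
  "rows": [
    {"hand": 0, "dx": 0, "dy": 0, "dz": 0, "ax": 0, "ay": 0, "az": 0},
    {"hand": 0, "dx": 0, "dy": -0.2, "dz": 0, "ax": 0, "ay": 0, "az": 0},
    {"hand": 0, "dx": 0, "dy": -0.5, "dz": 0, "ax": 0, "ay": 0, "az": 0},
    {"hand": 0, "dx": 0, "dy": -0.8, "dz": 0, "ax": 0, "ay": 0, "az": 0},
    {"hand": 0, "dx": 0, "dy": -1, "dz": 0, "ax": 0, "ay": 0, "az": 0}
  ]
}}

```text
time_s: 8.98
position: [0.453, 0.1181, 0.1335]
tool_rot: [[-0.536, -0.001, 0.845], [-0.845, -0.0, -0.536], [0.001, -1.0, -0.001]]
ft_force: [0.9, 0.2, -4.6]
grip_width: 0.0072
```

Holding, with a weight of about 4.6 N. Lifting and looking.

Call:
{"name": "jog_arm", "arguments": {
  "rows": [
    {"hand": 0, "dx": 0, "dy": -1.3, "dz": 0, "ax": 0, "ay": 0, "az": 0},
    {"hand": 0, "dx": 0, "dy": -1.6, "dz": 0, "ax": 0, "ay": 0, "az": 0},
    {"hand": 0, "dx": 0, "dy": -1.8, "dz": 0, "ax": 0, "ay": 0, "az": 0},
    {"hand": 0, "dx": 0, "dy": -1.8, "dz": 0, "ax": 0, "ay": 0, "az": 0},
    {"hand": 0, "dx": 0, "dy": -1.8, "dz": 0, "ax": 0, "ay": 0, "az": 0}
  ]
}}

```text
time_s: 9.4
position: [0.453, 0.1181, 0.2176]
tool_rot: [[-0.535, -0.0, 0.845], [-0.845, -0.0, -0.535], [0.0, -1.0, -0.0]]
ft_force: [0.5, 1.3, -4.9]
grip_width: 0.0075
```

Call:
{"name": "jog_arm", "arguments": {
  "rows": [
    {"hand": 0, "dx": 0, "dy": -1.6, "dz": 0, "ax": 0, "ay": 0, "az": 0},
    {"hand": 0, "dx": 0, "dy": -1.3, "dz": 0, "ax": 0, "ay": 0, "az": 0},
    {"hand": 0, "dx": 0, "dy": -0.8, "dz": 0, "ax": 0, "ay": 0, "az": 0},
    {"hand": 0, "dx": 0, "dy": -0.4, "dz": 0, "ax": 0, "ay": 0, "az": 0},
    {"hand": 0, "dx": 0, "dy": -0.1, "dz": 0, "ax": 0, "ay": 0, "az": 0}
  ]
}}

```text
time_s: 9.82
position: [0.4533, 0.1181, 0.2587]
tool_rot: [[-0.535, 0.001, 0.845], [-0.845, -0.0, -0.535], [-0.0, -1.0, 0.0]]
ft_force: [-0.5, 0.1, -5.1]
grip_width: 0.0076
```

```bash
python3 plan.py .3925 -.1894 .257 3.5 20 0;python3 - <<'E'
from h import *
a=save('wrist','w7.png'); b=save('side','d7.png');c=save('scene','s7.png')
cv2.imwrite('pics/m7.png',np.hstack([a,cv2.resize(b[80:290,180:460],None,fx=2,fy=2)])[:,:,::-1][:, :1120] )
m=cv2.imread('pics/m7.png');cv2.imwrite('pics/m7.png',cv2.resize(m,(800,300)))
E
```

```text
t 9.8167 p [0.4533 0.1181 0.2587] jaw yaw -32.37643834717413 tilt [-0.0003 -1.      0.0005] rv [ -0.0297 -35.8764  -0.0063] F [-0.54    0.0937 -5.1282] w 0.007595947467967382
[{"hand": 0.0, "dx": 1.46, "dy": 0.01, "dz": 0.57, "ay": -1.79}, {"hand": 0.0, "dx": 1.48, "dy": 0.01, "dz": 0.52, "ay": -1.79}, {"hand": 0.0, "dx": 1.49, "dy": 0.01, "dz": 0.47, "ay": -1.79}, {"hand": 0.0, "dx": 1.51, "dy": 0.01, "dz": 0.43, "ay": -1.79}, {"hand": 0.0, "dx": 1.52, "dy": 0.01, "dz": 0.38, "ay": -1.79}]
[{"hand": 0.0, "dx": 1.53, "dy": 0.01, "dz": 0.33, "ay": -1.79}, {"hand": 0.0, "dx": 1.54, "dy": 0.01, "dz": 0.28, "ay": -1.79}, {"hand": 0.0, "dx": 1.55, "dy": 0.01, "dz": 0.24, "ay": -1.79}, {"hand": 0.0, "dx": 1.56, "dy": 0.01, "dz": 0.19, "ay": -1.79}, {"hand": 0.0, "dx": 1.56, "dy": 0.01, "dz": 0.14, "ay": -1.79}]
[{"hand": 0.0, "dx": 1.56, "dy": 0.01, "dz": 0.09, "ay": -1.79}, {"hand": 0.0, "dx": 1.57, "dy": 0.01, "dz": 0.04, "ay": -1.79}, {"hand": 0.0, "dx": 1.57, "dy": 0.01, "dz": -0.01, "ay": -1.79}, {"hand": 0.0, "dx": 1.57, "dy": 0.01, "dz": -0.06, "ay": -1.79}, {"hand": 0.0, "dx": 1.56, "dy": 0.01, "dz": -0.11, "ay": -1.79}]
[{"hand": 0.0, "dx": 1.56, "dy": 0.01, "dz": -0.15, "ay": -1.79}, {"hand": 0.0, "dx": 1.55, "dy": 0.01, "dz": -0.2, "ay": -1.79}, {"hand": 0.0, "dx": 1.55, "dy": 0.01, "dz": -0.25, "ay": -1.79}, {"hand": 0.0, "dx": 1.54, "dy": 0.01, "dz": -0.3, "ay": -1.79}, {"hand": 0.0, "dx": 1.53, "dy": 0.01, "dz": -0.35, "ay": -1.79}]
```

View pics/m7.png

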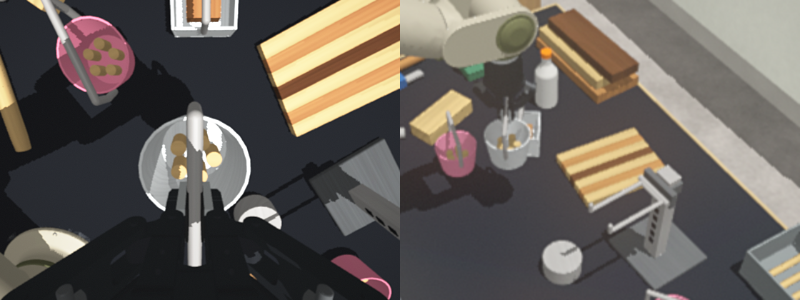

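The pail is held upright and square. Now the transfer to the front of the fork.

Call:
{"name": "jog_arm", "arguments": {
  "rows": [
    {"hand": 0, "dx": 0.5, "dy": 0, "dz": 0.2, "ax": 0, "ay": -1.0, "az": 0},
    {"hand": 0, "dx": 1.0, "dy": 0, "dz": 0.4, "ax": 0, "ay": -1.5, "az": 0},
    {"hand": 0, "dx": 1.5, "dy": 0, "dz": 0.5, "ax": 0, "ay": -1.8, "az": 0},
    {"hand": 0, "dx": 1.8, "dy": 0, "dz": 0.5, "ax": 0, "ay": -2.0, "az": 0},
    {"hand": 0, "dx": 1.8, "dy": 0, "dz": 0.5, "ax": 0, "ay": -2.0, "az": 0}
  ]
}}

```text
time_s: 10.38
position: [0.4393, 0.0496, 0.2575]
tool_rot: [[-0.406, -0.002, 0.914], [-0.914, 0.0, -0.406], [0.0, -1.0, -0.002]]
ft_force: [0.8, -0.3, -4.3]
grip_width: 0.0071
```

Call:
{"name": "jog_arm", "arguments": {
  "rows": [
    {"hand": 0, "dx": 1.9, "dy": 0, "dz": 0.4, "ax": 0, "ay": -2.0, "az": 0},
    {"hand": 0, "dx": 1.9, "dy": 0, "dz": 0.4, "ax": 0, "ay": -2.0, "az": 0},
    {"hand": 0, "dx": 1.9, "dy": 0, "dz": 0.3, "ax": 0, "ay": -2.0, "az": 0},
    {"hand": 0, "dx": 1.9, "dy": 0, "dz": 0.3, "ax": 0, "ay": -2.0, "az": 0},
    {"hand": 0, "dx": 1.9, "dy": 0, "dz": 0.2, "ax": 0, "ay": -2.0, "az": 0}
  ]
}}

```text
time_s: 10.8
position: [0.4218, -0.0455, 0.2577]
tool_rot: [[-0.242, -0.001, 0.97], [-0.97, 0.0, -0.242], [-0.0, -1.0, -0.001]]
ft_force: [0.9, -0.1, -3.6]
grip_width: 0.0072
```

Call:
{"name": "jog_arm", "arguments": {
  "rows": [
    {"hand": 0, "dx": 1.9, "dy": 0, "dz": 0.1, "ax": 0, "ay": -2.0, "az": 0},
    {"hand": 0, "dx": 1.9, "dy": 0, "dz": 0, "ax": 0, "ay": -2.0, "az": 0},
    {"hand": 0, "dx": 1.8, "dy": 0, "dz": 0, "ax": 0, "ay": -2.0, "az": 0},
    {"hand": 0, "dx": 1.8, "dy": 0, "dz": -0.1, "ax": 0, "ay": -2.0, "az": 0},
    {"hand": 0, "dx": 1.7, "dy": 0, "dz": -0.1, "ax": 0, "ay": -2.0, "az": 0}
  ]
}}

```text
time_s: 11.22
position: [0.4046, -0.1349, 0.2577]
tool_rot: [[-0.07, -0.001, 0.998], [-0.998, 0.001, -0.07], [-0.001, -1.0, -0.001]]
ft_force: [0.7, 0.8, -3.7]
grip_width: 0.0071
```

```bash
python3 plan.py .3925 -.1894 .257 3.5 5 0
```

```text
t 11.2167 p [ 0.4046 -0.1349  0.2577] jaw yaw -3.9910310763540915 tilt [-0.0006 -1.     -0.0013] rv [ 0.0726 -7.4911 -0.0418] F [ 0.6983  0.7654 -3.6989] w 0.007078676598279459
[{"hand": 0.0, "dx": 1.1, "dy": 0.01, "dz": -0.17, "ax": 0.01, "ay": -1.5, "az": -0.01}, {"hand": 0.0, "dx": 1.1, "dy": 0.01, "dz": -0.2, "ax": 0.01, "ay": -1.5, "az": -0.01}, {"hand": 0.0, "dx": 1.09, "dy": 0.01, "dz": -0.22, "ax": 0.01, "ay": -1.5, "az": -0.01}, {"hand": 0.0, "dx": 1.09, "dy": 0.01, "dz": -0.25, "ax": 0.01, "ay": -1.5, "az": -0.01}, {"hand": 0.0, "dx": 1.08, "dy": 0.01, "dz": -0.28, "ax": 0.01, "ay": -1.5, "az": -0.01}]
```

Call:
{"name": "jog_arm", "arguments": {
  "rows": [
    {"hand": 0, "dx": 1.5, "dy": 0, "dz": -0.2, "ax": 0, "ay": -2.0, "az": 0},
    {"hand": 0, "dx": 1.4, "dy": 0, "dz": -0.2, "ax": 0, "ay": -2.0, "az": 0},
    {"hand": 0, "dx": 1.2, "dy": 0, "dz": -0.3, "ax": 0, "ay": -1.5, "az": 0},
    {"hand": 0, "dx": 0.9, "dy": 0, "dz": -0.2, "ax": 0, "ay": -1.3, "az": 0},
    {"hand": 0, "dx": 0.4, "dy": 0, "dz": -0.2, "ax": 0, "ay": -0.7, "az": 0}
  ]
}}

```text
time_s: 11.63
position: [0.3927, -0.1889, 0.2576]
tool_rot: [[0.06, -0.001, 0.998], [-0.998, 0.001, 0.06], [-0.001, -1.0, -0.001]]
ft_force: [-1.1, 0.2, -3.2]
grip_width: 0.0074
```

Call:
{"name": "jog_arm", "arguments": {
  "rows": [
    {"hand": 0, "dx": 0, "dy": 0, "dz": 0, "ax": 0, "ay": 0, "az": 0},
    {"hand": 0, "dx": 0, "dy": 0, "dz": 0, "ax": 0, "ay": 0, "az": 0},
    {"hand": 0, "dx": 0, "dy": 0, "dz": 0, "ax": 0, "ay": 0, "az": 0},
    {"hand": 0, "dx": 0, "dy": 0, "dz": 0, "ax": 0, "ay": 0, "az": 0},
    {"hand": 0, "dx": 0, "dy": 0, "dz": 0, "ax": 0, "ay": 0, "az": 0}
  ]
}}

```text
time_s: 12.05
position: [0.3931, -0.1876, 0.2583]
tool_rot: [[0.06, 0.0, 0.998], [-0.998, 0.0, 0.06], [-0.0, -1.0, 0.0]]
ft_force: [0.0, -0.0, -5.3]
grip_width: 0.0072
```

```bash
python3 plan.py .3925 -.1894 .257 3.5 5 0;python3 - <<'E'
from h import *
b=save('side','d8.png');c=save('scene','s8.png')
cv2.imwrite('pics/m8.png',np.hstack([cv2.resize(c[80:340,120:330],None,fx=1.9,fy=1.9),cv2.resize(b[130:300,250:400],(435,494))])[:,:,::-1][:,:800])
E
```

```text
t 12.05 p [ 0.3931 -0.1876  0.2583] jaw yaw 3.449305936553115 tilt [-0. -1.  0.] rv [-0.0008 -0.0507 -0.0028] F [ 0.0137 -0.0118 -5.3371] w 0.0072364001066559476
[{"hand": 0.0, "dx": 0.04, "dy": 0.03, "dz": -0.01, "ay": -0.01}, {"hand": 0.0, "dx": 0.04, "dy": 0.03, "dz": -0.01, "ay": -0.01}, {"hand": 0.0, "dx": 0.04, "dy": 0.03, "dz": -0.01, "ay": -0.01}, {"hand": 0.0, "dx": 0.04, "dy": 0.03, "dz": -0.01, "ay": -0.01}, {"hand": 0.0, "dx": 0.04, "dy": 0.03, "dz": -0.01, "ay": -0.01}]
```

View pics/m8.png

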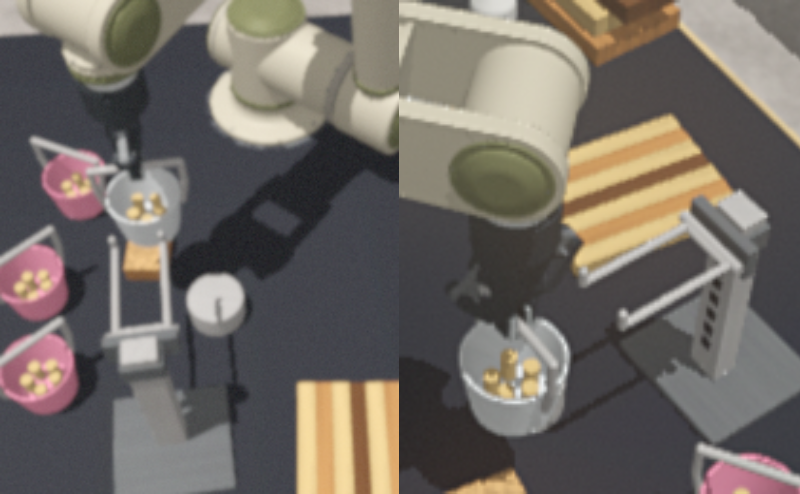

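```bash
python3 - <<'E'
from fit import *
S=np.array([.632,-.1746]);a=.0618;Rt=np.array([[np.cos(a),np.sin(a)],[-np.sin(a),np.cos(a)]])
for c,u in [('scene',(178.4,206.3)),('scene',(205.3,204.2)),('side',(313.4,223.6)),('side',(326.9,239))]:
    p=ray(c,u,.252);print(c,p,Rt@(p[:2]-S))
for c in ('scene','side'): print('bar ctr proj',proj(c,[.3931,-.1876,.276]), 'ends',proj(c,[.3931-.058*-.06,-.1876-.058,.276]),proj(c,[.3931+.058*-.06,-.1876+.058,.276]))
E
```

```text
scene [ 0.4939 -0.215   0.252 ] [-0.1404 -0.0317]
scene [ 0.4934 -0.1524  0.252 ] [-0.137   0.0308]
side [ 0.4836 -0.1569  0.252 ] [-0.147   0.0268]
side [ 0.486  -0.2183  0.252 ] [-0.1484 -0.0346]
bar ctr proj [190.0867 166.3363] ends [165.9944 169.0516] [213.9719 163.6444]
bar ctr proj [290.298  239.6696] ends [303.5031 255.245 ] [277.7808 224.9055]
```

The fork tips triangulate to within about 2 mm of the modelled middle, and the bar is about 5 mm to +y. I'll shift 5 mm over and 4 mm down, then advance between the prong tips.

Call:
{"name": "jog_arm", "arguments": {
  "rows": [
    {"hand": 0, "dx": 0.2, "dy": 0.1, "dz": 0.3, "ax": 0, "ay": 0, "az": 0},
    {"hand": 0, "dx": 0.2, "dy": 0.1, "dz": 0.6, "ax": 0, "ay": 0, "az": 0},
    {"hand": 0, "dx": 0.1, "dy": 0.2, "dz": 0.9, "ax": 0, "ay": 0, "az": 0},
    {"hand": 0, "dx": 0, "dy": 0, "dz": 1.1, "ax": 0, "ay": 0, "az": 0},
    {"hand": 0, "dx": 0, "dy": 0, "dz": 1.1, "ax": 0, "ay": 0, "az": 0}
  ]
}}

```text
time_s: 12.57
position: [0.4345, -0.1906, 0.2541]
tool_rot: [[0.06, -0.0, 0.998], [-0.998, 0.0, 0.06], [-0.0, -1.0, -0.0]]
ft_force: [0.1, -0.6, -4.1]
grip_width: 0.0073
```

Call:
{"name": "jog_arm", "arguments": {
  "rows": [
    {"hand": 0, "dx": 0, "dy": 0, "dz": 1.1, "ax": 0, "ay": 0, "az": 0},
    {"hand": 0, "dx": 0, "dy": 0, "dz": 1.1, "ax": 0, "ay": 0, "az": 0},
    {"hand": 0, "dx": 0, "dy": 0, "dz": 0.9, "ax": 0, "ay": 0, "az": 0},
    {"hand": 0, "dx": 0, "dy": 0, "dz": 0.6, "ax": 0, "ay": 0, "az": 0},
    {"hand": 0, "dx": 0, "dy": 0, "dz": 0.3, "ax": 0, "ay": 0, "az": 0}
  ]
}}

```text
time_s: 12.98
position: [0.4741, -0.1881, 0.2541]
tool_rot: [[0.06, -0.0, 0.998], [-0.998, 0.0, 0.06], [-0.0, -1.0, -0.0]]
ft_force: [-0.2, -0.5, -4.2]
grip_width: 0.007
```

```bash
cat > look.py <<'E'
from h import *
import sys
s=status.observe();print(np.round(s['time_s'],2),np.round(s['position'],4),np.round(s['ft_force'],1),s['grip_width'])
b=save('side','d%s.png'%sys.argv[1]);c=save('scene','s%s.png'%sys.argv[1])
cv2.imwrite('pics/m%s.png'%sys.argv[1],np.hstack([cv2.resize(c[140:310,150:290],(400,486),interpolation=2),cv2.resize(b[160:330,260:400],(400,486),interpolation=2)])[:,:,::-1])
E
python3 look.py 9
```

```text
12.98 [ 0.4741 -0.1881  0.2541] [-0.2 -0.5 -4.2] 0.006986583523077608
```

View pics/m9.png

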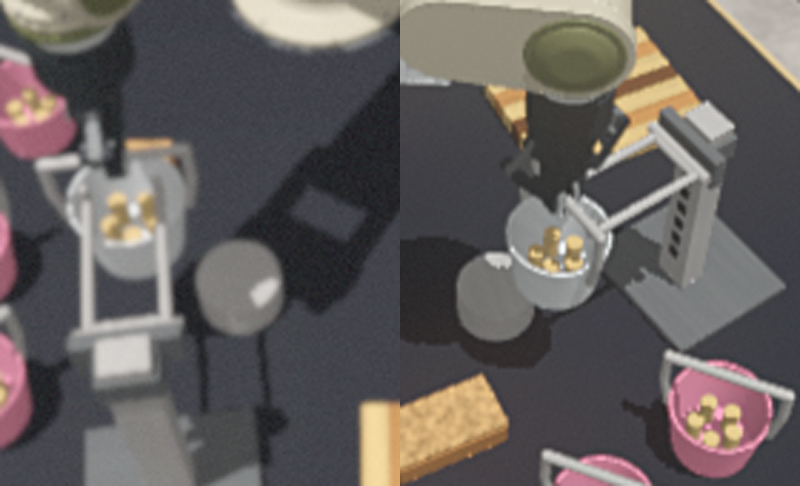

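The bar is just short of the tips. The prong ends at scene crop (85,190) and (163,182) lie well inside the handle legs at (45,170) and (190,155), under the bar and above the rim. No contact force. Continuing.

Call:
{"name": "jog_arm", "arguments": {
  "rows": [
    {"hand": 0, "dx": 0, "dy": 0, "dz": 0.3, "ax": 0, "ay": 0, "az": 0},
    {"hand": 0, "dx": 0, "dy": 0, "dz": 0.6, "ax": 0, "ay": 0, "az": 0},
    {"hand": 0, "dx": 0, "dy": 0, "dz": 0.8, "ax": 0, "ay": 0, "az": 0},
    {"hand": 0, "dx": 0, "dy": 0, "dz": 0.9, "ax": 0, "ay": 0, "az": 0},
    {"hand": 0, "dx": 0, "dy": 0, "dz": 0.9, "ax": 0, "ay": 0, "az": 0}
  ]
}}

```text
time_s: 13.5
position: [0.5091, -0.1861, 0.2544]
tool_rot: [[0.06, 0.0, 0.998], [-0.998, -0.0, 0.06], [0.0, -1.0, 0.0]]
ft_force: [-0.1, -0.3, -3.9]
grip_width: 0.0072
```

Call:
{"name": "jog_arm", "arguments": {
  "rows": [
    {"hand": 0, "dx": 0, "dy": 0, "dz": 0.9, "ax": 0, "ay": 0, "az": 0},
    {"hand": 0, "dx": 0, "dy": 0, "dz": 0.9, "ax": 0, "ay": 0, "az": 0},
    {"hand": 0, "dx": 0, "dy": 0, "dz": 0.9, "ax": 0, "ay": 0, "az": 0},
    {"hand": 0, "dx": 0, "dy": 0, "dz": 0.6, "ax": 0, "ay": 0, "az": 0},
    {"hand": 0, "dx": 0, "dy": 0, "dz": 0.3, "ax": 0, "ay": 0, "az": 0}
  ]
}}

```text
time_s: 13.92
position: [0.545, -0.1839, 0.254]
tool_rot: [[0.06, -0.0, 0.998], [-0.998, 0.0, 0.06], [-0.0, -1.0, -0.0]]
ft_force: [0.1, 0.1, -4.0]
grip_width: 0.0075
```

```bash
python3 look.py 10
```

```text
13.92 [ 0.545  -0.1839  0.254 ] [ 0.1  0.1 -4. ] 0.007508407388319573
```

View pics/m10.png

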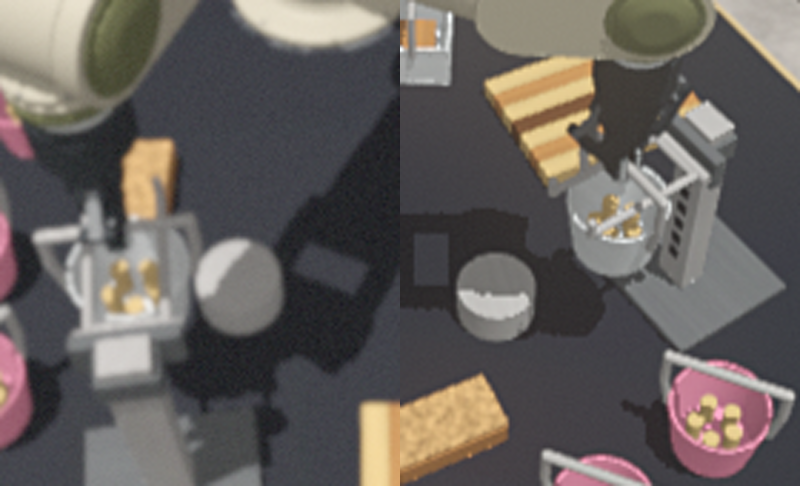

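The prongs now pass under the bar, between the legs, with no contact force. Lowering.

Call:
{"name": "jog_arm", "arguments": {
  "rows": [
    {"hand": 0, "dx": 0, "dy": 0.4, "dz": 0, "ax": 0, "ay": 0, "az": 0},
    {"hand": 0, "dx": 0, "dy": 0.6, "dz": 0, "ax": 0, "ay": 0, "az": 0},
    {"hand": 0, "dx": 0, "dy": 0.6, "dz": 0, "ax": 0, "ay": 0, "az": 0},
    {"hand": 0, "dx": 0, "dy": 0.5, "dz": 0, "ax": 0, "ay": 0, "az": 0},
    {"hand": 0, "dx": 0, "dy": 0.3, "dz": 0, "ax": 0, "ay": 0, "az": 0}
  ]
}}

```text
time_s: 14.43
position: [0.5436, -0.1839, 0.2293]
tool_rot: [[0.059, -0.001, 0.998], [-0.998, 0.001, 0.059], [-0.001, -1.0, -0.001]]
ft_force: [-0.4, -0.4, -4.4]
grip_width: 0.0076
```

Call:
{"name": "jog_arm", "arguments": {
  "rows": [
    {"hand": 0, "dx": 0, "dy": 0.1, "dz": 0, "ax": 0, "ay": 0, "az": 0},
    {"hand": 0, "dx": 0, "dy": 0.1, "dz": 0, "ax": 0, "ay": 0, "az": 0},
    {"hand": 0, "dx": 0, "dy": 0.1, "dz": 0, "ax": 0, "ay": 0, "az": 0},
    {"hand": 0, "dx": 0, "dy": 0.1, "dz": 0, "ax": 0, "ay": 0, "az": 0},
    {"hand": 0, "dx": 0, "dy": 0, "dz": 0, "ax": 0, "ay": 0, "az": 0}
  ]
}}

```text
time_s: 14.85
position: [0.5442, -0.1841, 0.2272]
tool_rot: [[0.06, 0.001, 0.998], [-0.998, -0.001, 0.06], [0.001, -1.0, 0.001]]
ft_force: [-2.3, 1.0, 0.6]
grip_width: 0.0075
```

The load has moved to the prongs (from −4.4 N to about 0). Checking before release.

```bash
python3 look.py 11
```

```text
14.85 [ 0.5442 -0.1841  0.2272] [-2.3  1.   0.6] 0.007473559902880912
```

View pics/m11.png

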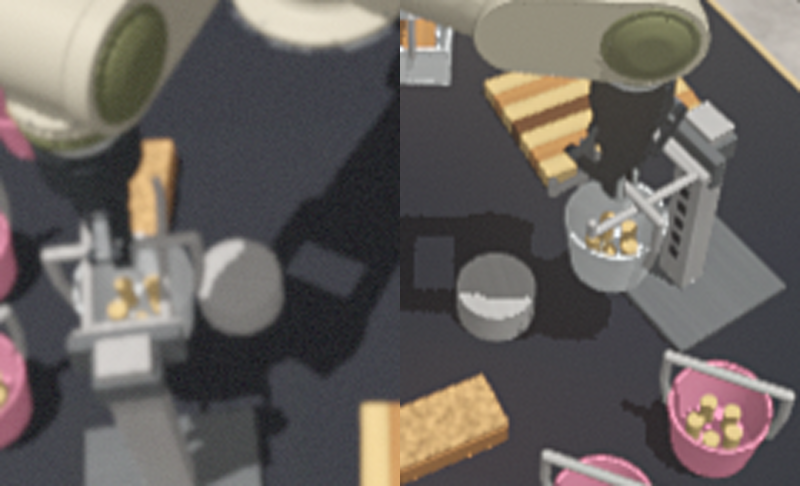

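The bar rests across both prongs. Opening partway in steps.

Call:
{"name": "jog_arm", "arguments": {
  "rows": [
    {"hand": 0.15, "dx": 0, "dy": 0, "dz": 0, "ax": 0, "ay": 0, "az": 0},
    {"hand": 0.2, "dx": 0, "dy": 0, "dz": 0, "ax": 0, "ay": 0, "az": 0},
    {"hand": 0.3, "dx": 0, "dy": 0, "dz": 0, "ax": 0, "ay": 0, "az": 0},
    {"hand": 0.4, "dx": 0, "dy": 0, "dz": 0, "ax": 0, "ay": 0, "az": 0},
    {"hand": 0.4, "dx": 0, "dy": 0, "dz": 0, "ax": 0, "ay": 0, "az": 0}
  ]
}}

```text
time_s: 15.37
position: [0.5441, -0.184, 0.2263]
tool_rot: [[0.06, 0.0, 0.998], [-0.998, 0.0, 0.06], [-0.0, -1.0, 0.0]]
ft_force: [-1.1, -0.9, -0.4]
grip_width: 0.0344
```

Call:
{"name": "jog_arm", "arguments": {
  "rows": [
    {"hand": 0.4, "dx": 0, "dy": 0, "dz": 0, "ax": 0, "ay": 0, "az": 0},
    {"hand": 0.4, "dx": 0, "dy": 0, "dz": 0, "ax": 0, "ay": 0, "az": 0},
    {"hand": 0.4, "dx": 0, "dy": 0, "dz": 0, "ax": 0, "ay": 0, "az": 0},
    {"hand": 0.4, "dx": 0, "dy": 0, "dz": 0, "ax": 0, "ay": 0, "az": 0},
    {"hand": 0.4, "dx": 0, "dy": 0, "dz": 0, "ax": 0, "ay": 0, "az": 0}
  ]
}}

```text
time_s: 15.78
position: [0.5441, -0.184, 0.2263]
tool_rot: [[0.06, 0.0, 0.998], [-0.998, -0.0, 0.06], [0.0, -1.0, 0.0]]
ft_force: [-0.5, 1.0, -0.4]
grip_width: 0.0342
```

```bash
python3 look.py 12; python3 -c "
from h import *
a=save('wrist','w12.png')"
```

```text
15.78 [ 0.5441 -0.184   0.2263] [-0.5  1.  -0.4] 0.03420680985442202
```

View pics/m12.png

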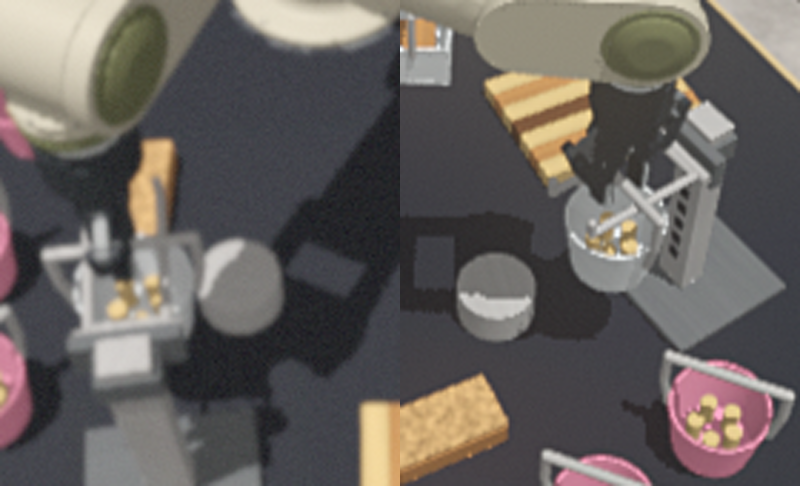

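View pics/w12.png

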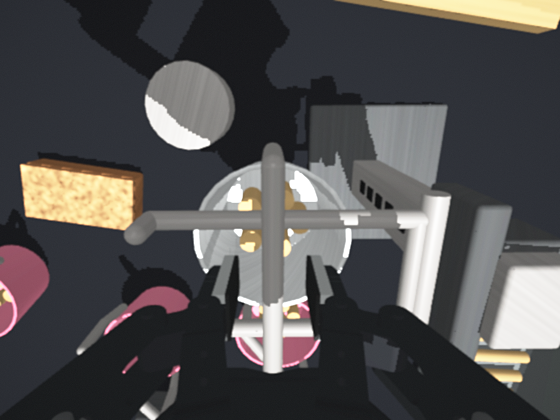

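The wrist view shows the bar (x≈272) crossing both prongs, one at y≈220 and one at y≈327, between the tip (140,235) and the bracket (430,220). The open fingers are clear of the bar. Retracting straight up.

Call:
{"name": "jog_arm", "arguments": {
  "rows": [
    {"hand": 0.4, "dx": 0, "dy": -0.5, "dz": 0, "ax": 0, "ay": 0, "az": 0},
    {"hand": 0.4, "dx": 0, "dy": -0.8, "dz": 0, "ax": 0, "ay": 0, "az": 0},
    {"hand": 0.4, "dx": 0, "dy": -1.0, "dz": 0, "ax": 0, "ay": 0, "az": 0},
    {"hand": 0.4, "dx": 0, "dy": -1.2, "dz": 0, "ax": 0, "ay": 0, "az": 0},
    {"hand": 0.4, "dx": 0, "dy": -1.5, "dz": 0, "ax": 0, "ay": 0, "az": 0}
  ]
}}

```text
time_s: 16.35
position: [0.5439, -0.1839, 0.2772]
tool_rot: [[0.06, -0.0, 0.998], [-0.998, 0.0, 0.06], [-0.0, -1.0, -0.0]]
ft_force: [-0.5, -0.2, 0.7]
grip_width: 0.034
```

Call:
{"name": "jog_arm", "arguments": {
  "rows": [
    {"hand": 0.4, "dx": 0, "dy": -2, "dz": 0, "ax": 0, "ay": 0, "az": 0},
    {"hand": 0.4, "dx": 0, "dy": -3, "dz": 0, "ax": 0, "ay": 0, "az": 0},
    {"hand": 0.4, "dx": -1, "dy": -3, "dz": 0, "ax": 0, "ay": 0, "az": 0},
    {"hand": 0.4, "dx": -2, "dy": -2, "dz": 0, "ax": 0, "ay": 0, "az": 0},
    {"hand": 0.4, "dx": -4, "dy": 0, "dz": 0, "ax": 0, "ay": 0, "az": 0}
  ]
}}

```text
time_s: 16.77
position: [0.5406, -0.1161, 0.3809]
tool_rot: [[0.056, 0.007, 0.998], [-0.998, -0.004, 0.056], [0.004, -1.0, 0.007]]
ft_force: [1.7, -0.1, 0.7]
grip_width: 0.0341
```

Call:
{"name": "jog_arm", "arguments": {
  "rows": [
    {"hand": 0.4, "dx": -4, "dy": 0, "dz": 0, "ax": 0, "ay": 0, "az": 0},
    {"hand": 0.4, "dx": -4, "dy": 0, "dz": 0, "ax": 0, "ay": 0, "az": 0},
    {"hand": 0.4, "dx": -4, "dy": 0, "dz": 0, "ax": 0, "ay": 0, "az": 0},
    {"hand": 0.4, "dx": -4, "dy": 0, "dz": 0, "ax": 0, "ay": 0, "az": 0},
    {"hand": 0.4, "dx": -2, "dy": 0, "dz": 0, "ax": 0, "ay": 0, "az": 0}
  ]
}}

```text
time_s: 17.18
position: [0.5282, 0.0693, 0.3777]
tool_rot: [[0.063, 0.002, 0.998], [-0.998, 0.001, 0.063], [-0.001, -1.0, 0.002]]
ft_force: [0.5, -0.5, 0.4]
grip_width: 0.0339
```

```bash
python3 look.py 13; python3 -c "
import cv2,numpy as np
a=cv2.imread('pics/s13.png');b=cv2.imread('pics/s0.png') if 0 else cv2.imread('pics/scene0.png')
cv2.imwrite('pics/cmp.png',cv2.resize(np.hstack([a,b]),(800,300)))"
```

```text
17.18 [0.5282 0.0693 0.3777] [ 0.5 -0.5  0.4] 0.03394098685806526
```

View pics/m13.png

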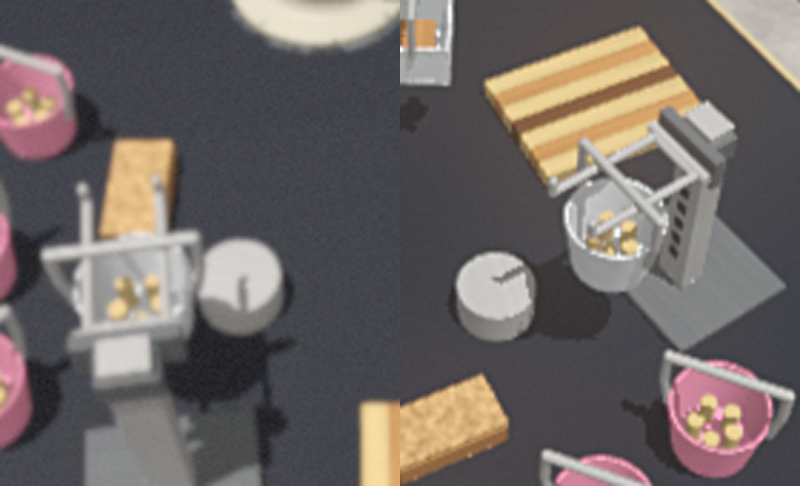

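View pics/cmp.png

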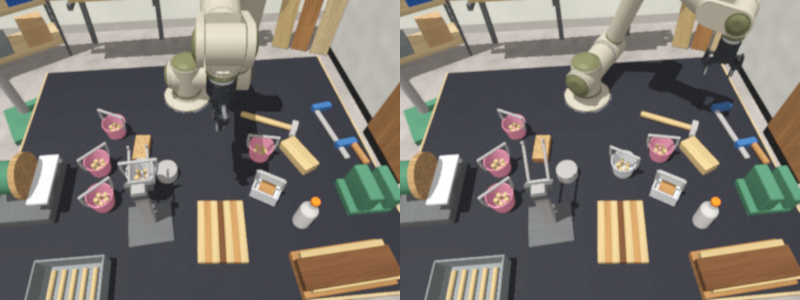

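The pail hangs with its bar across both prongs behind the tips, and the bystanders look unmoved. I'll let it settle, then check stillness and the bar position.

Call:
{"name": "jog_arm", "arguments": {
  "rows": [
    {"hand": 0.4, "dx": 0, "dy": 0, "dz": 0, "ax": 0, "ay": 0, "az": 0},
    {"hand": 0.4, "dx": 0, "dy": 0, "dz": 0, "ax": 0, "ay": 0, "az": 0},
    {"hand": 0.4, "dx": 0, "dy": 0, "dz": 0, "ax": 0, "ay": 0, "az": 0},
    {"hand": 0.4, "dx": 0, "dy": 0, "dz": 0, "ax": 0, "ay": 0, "az": 0},
    {"hand": 0.4, "dx": 0, "dy": 0, "dz": 0, "ax": 0, "ay": 0, "az": 0}
  ]
}}

```text
time_s: 17.7
position: [0.5293, 0.0647, 0.3763]
tool_rot: [[0.058, -0.0, 0.998], [-0.998, -0.0, 0.058], [0.0, -1.0, -0.0]]
ft_force: [0.5, 0.2, 0.3]
grip_width: 0.0342
```

Call:
{"name": "jog_arm", "arguments": {
  "rows": [
    {"hand": 0.4, "dx": 0, "dy": 0, "dz": 0, "ax": 0, "ay": 0, "az": 0},
    {"hand": 0.4, "dx": 0, "dy": 0, "dz": 0, "ax": 0, "ay": 0, "az": 0},
    {"hand": 0.4, "dx": 0, "dy": 0, "dz": 0, "ax": 0, "ay": 0, "az": 0},
    {"hand": 0.4, "dx": 0, "dy": 0, "dz": 0, "ax": 0, "ay": 0, "az": 0},
    {"hand": 0.4, "dx": 0, "dy": 0, "dz": 0, "ax": 0, "ay": 0, "az": 0}
  ]
}}

```text
time_s: 18.12
position: [0.5291, 0.0656, 0.3763]
tool_rot: [[0.06, -0.0, 0.998], [-0.998, -0.0, 0.06], [0.0, -1.0, -0.0]]
ft_force: [-0.5, 1.3, 1.1]
grip_width: 0.034
```

```bash
python3 look.py 14; python3 - <<'E'
from fit import *
a=cv2.imread('pics/s13.png')[200:320,150:260].astype(float);b=cv2.imread('pics/s14.png')[200:320,150:260].astype(float)
print('scene diff',np.abs(a-b).mean(), np.abs(cv2.GaussianBlur(a-b,(0,0),2)).max())
a=cv2.imread('pics/d13.png')[190:280,300:380].astype(float);b=cv2.imread('pics/d14.png')[190:280,300:380].astype(float)
print('side diff',np.abs(a-b).mean(), np.abs(cv2.GaussianBlur(a-b,(0,0),2)).max())
A=ray('scene',(150+45*.35,140+253*.35),.2435);B=ray('scene',(150+200*.35,140+238*.35),.2435)
S=np.array([.632,-.1746]);t=.0618;Rt=np.array([[np.cos(t),np.sin(t)],[-np.sin(t),np.cos(t)]])
print([Rt@(q[:2]-S) for q in (A,B,(A+B)/2)])
E
```

```text
18.12 [0.5291 0.0656 0.3763] [-0.5  1.3  1.1] 0.0340101535056505
scene diff 1.9632070707070708 1.8846020587779189
side diff 0.8008796296296297 0.7722434326866578
[array([-0.0881, -0.0622]), array([-0.0839,  0.0608]), array([-0.086 , -0.0007])]
```

The pail is still, with only noise between the frames. The bar is at stand x −0.086, y −0.001, and about 2° from square. Handing in.

```bash
python3 -c "
from rig import job
print(job.close_job())"
```

```text
the job is handed in; nothing more can be done
None
```

The pail hangs on the fork hook by its handle, and I handed the job in at about 18 s of the 61 s allowed.

- **Fork:** I pressed it down with shut fingers until the force rose to 27 N at its stop, while the pail still stood on the bench. That puts the hinge at about 0.234 m, against 0.235 m from the images. A later picture showed the fork level.
- **Pail:** I picked up the silver round pail by its bar, which weighed about 5 N. I slid the prong tips in between the bar and the rim, lowered until the prongs took the weight, then let go and moved the arm away.
- **Last checks:** The bar's centre measured at stand x −0.086 m and y −0.001 m, about 2° from square and roughly 0.244 m high (height from the felt hinge, not measured). Pictures about 0.9 s apart showed no movement of the pail. The arm touched nothing, and the caddy and other things looked unmoved compared with the first picture.
- **Failures and disagreements:** My first five move calls were refused because some keys were missing, and nothing moved. The gripper read about 7.2 mm on the 10 mm bar, but the hold stayed secure. No check failed.

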